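Set the clockwork display stand turning with the amber perfume bottle

TASK

Set the clockwork revolving stand on the make-up counter going with the amber perfume bottle on show: with its stop still on, wind the brass key clockwise by repeated part turns until it is fully wound, then stand the top-heavy amber bottle upright in the middle of the platter, setting it down gently and letting it go so that it stays still by itself. Only then slide the red stop knob fully away from the platter, so that the platter turns with the bottle on it; leave the green bottle and the other cosmetics where they are.

Things in the scene. Friction and masses are not known exactly. Their poses are not given: they have to be found in the camera images.
- stand: Fixed walnut case of the clockwork revolving stand, 176 x 316 x 60 mm high; origin at the centre of its underside on the counter, z up. Its own +x is the back (towards a low clear movement cover, 76 mm high over the counter), -x the front. Platter axis at (10, 85) mm in its frame, key axis at (10, -95) mm, stop knob at (-55, -5) mm with the stop on.
- platter_mid (a point): Centre of the upper face of the round platter, 104 mm diameter, 80 mm above the counter; a white ring of 45 mm diameter marks the middle. The platter turns about the vertical.
- platter (a joint): Angle of the platter in rad, 0 at the start, growing anticlockwise from above. With the stop off and the spring wound it turns slowly by itself this way (about 0.4 rad/s); with the stop on it has only a little play.
- key_grip (a point): Centre of the wings of the brass winding key on its upright stem: the wings are a flat 36 mm wide along the key's own x, 8 mm thick along its y and 24 mm high (80 to 104 mm above the counter); this point lies half-way up, 92 mm above the counter, on the turning axis. Under it a brass rosette of 40 mm diameter rises to 63 mm. Yaw of this point is the key's yaw; both ways round are alike.
- key (a joint): Winding of the key in rad: 0 run down, growing clockwise seen from above, 6.28 (one full turn) at its hard stop, fully wound. Starts at 0 to 0.7. Turning takes about 0.10 to 0.16 N m. A friction click holds it where it is let go, but fingers that still hold it would turn it back, so open them before swinging back.
- stop_knob (a point): Red upright stop knob at the front edge of the case, 12 to 15 mm diameter, its top 96 mm above the counter and its free shank down to 66 mm; this point is on its axis, 84 mm above the counter. It slides with a bar along the stand's own -y, away from the platter.
- stop (a joint): Slide of the stop in m: 0 on (the bar stands between the pins under the platter and holds it), 0.016 fully off, growing along the stand's own -y. It resists with about 1.5 N and stays where it is left.
- amber_mid (a point): Amber glass perfume bottle with a brass ball stopper, 132 mm high, about 0.24 kg, standing upright; this point is on its axis 66 mm above its underside, half-way up. Foot 30 mm diameter, waist 22 mm, widening to a straight barrel of 44 mm diameter from 60 to 98 mm above its underside (grip it there, some 90 mm up), above that a short neck and a ball of 26 mm diameter. Its weight sits high: it topples at about 12 degrees of lean.
- green_mid (a point): A bottle of the same shape in green glass with a silver ball: not wanted, leave it. Point as for the amber one. The two may stand either way round, left or right.
- lipstick: Bystander: upright black lipstick, 20 mm diameter, 78 mm high; origin at its underside.
- compact: Bystander: round black powder compact, 72 mm diameter, 14 mm high; origin at its underside.
- polish: Bystander: dark red nail polish, 26 mm square, 72 mm high; origin at its underside.
- cream: Bystander: white cream jar, 60 mm diameter, 50 mm high; origin at its underside.
- mascara: Bystander: black mascara tube lying down, 123 mm long, 18 mm diameter; origin under its middle, along its x.
- brushes: Bystander: black pot of make-up brushes, 68 mm diameter, brushes up to 200 mm high; origin at its underside.
There are look-alikes about, which are no part of the job. Leave any purple look-alike of the part that bears amber_mid alone.

How it is judged:
By the outcome, as a careful person would: the job done as asked, in the order asked, and still so for the second after the job is handed in, with the robot touching nothing.
It also fails if it takes over 72 s, if anything falls off the work surface, if the arm or the gripper's body presses on something with over 40 N, if the wrist force passes 120 N, or if a joint passes its speed limit or range.

ROBOT

A 7-joint arm with a two-finger parallel gripper is mounted at the origin on the work surface. World frame = base frame: x ahead of the robot, y to its left, z up, the work surface at z = 0. Lengths are in m, angles in rad, forces in N, time in s.
With the tool pointing down it reaches from about 0.4 to 0.85 m from the base axis. Payload 10.4 kg.
Tool frame: the origin (TCP) lies between the finger pads; the fingertips stand 17 mm ahead of it and the grasp point (between the pads) lies 2 mm behind it; x points along the fingers, y is the direction in which the jaws open and shut, and the axes are right-handed (so a half turn about x gives the same grasp; the last joint's range is limited). The gripper opens to 87 mm and grips with 3 to 60 N. Pads are 19 mm wide; open, the fingers measure 117 mm over their backs; the gripper's body (75 mm by 190 mm) begins 51 mm behind the grasp point.
Start: joints at [-1.356, 0.332, -0.065, 1.46, 0.022, 1.35, -0.088], TCP at [0.147, 0.607, 0.24] pointing down, gripper open.
Joint ranges: [-2.6, 2.6], [-0.5, 2.12], [-1.47, 1.34], [0.16, 2.42], [-1.27, 4.41], [0.06, 2.06], [-2.6, 2.6]. Speed limits (rad/s): [2.22, 2.22, 2.79, 2.79, 3.14, 3.14, 3.14].

INTERFACE

Orientations are given as a unit quaternion [x, y, z, w].
In Python, from bench import r, optics, close_job gives the robot as it stands.
- The arm moves only by the shell command python3 -m inch 'ROWS' [OPENING] [FORCE]. ROWS is JSON, a list of rows, each an object with "translation": the shift along the tool's x, y, z in cm, a list of three; "spin": the turn about the tool's x in degrees. In form: [{"translation": [tx, ty, tz], "spin": spin}, ...]. A call has 1 to 20 rows; each row shifts and turns the pose as measured when the row begins, along the tool's axes as they then stand; what a row does not reach is not made up. A row lasts 1/8 s, in which the tool goes at most 62.5 mm and 10.7 degrees, less where a joint would pass 70% of its speed; a pose out of reach is approached as far as the arm can. A call is refused whole if a number of a shift passes 6.25 or a number of a turn 10.7, either way. A call with a gripper value outside its range is refused whole. OPENING is the closure, from 0 (fully open) to 1 (shut), set as the call begins (- or left out, the last holds). The fingers move at their own pace and stop on an object; FORCE is the grip in N (left out, the last holds). Time passes only in rows, so rows that do not move let the fingers close. It gives the time, the measured TCP pose, the force and the opening at its end, in the units of the state.
- r.read_state(): the state, without advancing time (a new reading comes with each control period).
- optics.camera(name): name is "scene" or "top" or "wrist"; returns the picture (420x560x3 uint8, red, green, blue); there is no depth.
- optics.camera_model(name): a dict with "camera_matrix" (3x3 intrinsics, pixels), "world_from_camera" (4x4, takes a point from camera to world coordinates); the wrist camera has in their place "tool_from_camera" (4x4, takes a point from camera to tool coordinates, whose origin is the TCP and whose axes are the tool frame's). Camera axes: x right, y down, z forward; pixel columns grow to the right and rows downward; lengths in m; the calibration is good to about 2 mm. A picture is of the moment at which its call begins: read the wrist's pose just before it. camera_model takes no time and is no camera call.
- close_job(): hands the job in, once; it reports no verdict.
The state is a dict: "time": time; "joint_positions": joint angles; "joint_vel": joint speeds; "joint_torque": joint torques, N m; "ee_pos": TCP position; "eef_rot": TCP orientation; "ft_force": force on the tool from outside, world axes, zero at the start; "torque": the same for the moment, N m; "width": finger opening in m.
Only numpy, scipy, OpenCV 4.12 (cv2) and the standard library are available. Lean on these libraries where they do the work, as an engineer would, in place of code of your own. Each camera call takes 0.05 s, during which the arm holds its last target.

## Working session

There is one attempt and no reset: what is moved stays moved. The work goes in short steps, Python scripts to look and compute and a shell command to move; the robot and the scene stay as the last step left them, time stands still between calls to the robot, and variables do not carry over. Pictures are saved under pics/ and viewed, and the job is handed in when it is done.

```bash
ls; mkdir -p pics; cat > h.py <<'E'
import numpy as np,cv2
from bench import r,optics
def snap(name,fn=None):
    s=r.read_state(); im=optics.camera(name)
    if fn: cv2.imwrite('pics/'+fn,im[:,:,::-1])
    return s,im
E
python3 - <<'E'
from h import *
for n in['scene','top','wrist']:
    s,im=snap(n,n+'0.png'); m=optics.camera_model(n); print(n,{k:np.round(v,4).tolist() for k,v in m.items()})
print({k:np.round(v,3).tolist() for k,v in s.items()})
E
```

```text
pics
scene {'camera_matrix': [[404.5737, 0.0, 275.1213], [0.0, 404.5737, 206.958], [0.0, 0.0, 1.0]], 'world_from_camera': [[0.2089, 0.7559, -0.6204, 1.1893], [0.9778, -0.1515, 0.1446, -0.1142], [0.0153, -0.6369, -0.7708, 0.8084], [0.0, 0.0, 0.0, 1.0]]}
top {'camera_matrix': [[537.7732, 0.0, 273.8266], [0.0, 537.7732, 211.4374], [0.0, 0.0, 1.0]], 'world_from_camera': [[0.0502, -0.976, 0.2118, 0.2726], [-0.9987, -0.0493, 0.0094, 0.0193], [0.0013, -0.212, -0.9773, 1.5403], [0.0, 0.0, 0.0, 1.0]]}
wrist {'camera_matrix': [[337.1733, 0.0, 282.3866], [0.0, 337.1733, 214.3079], [0.0, 0.0, 1.0]], 'tool_from_camera': [[-0.0006, -0.2602, 0.9656, -0.1445], [1.0, -0.0007, 0.0004, 0.0009], [0.0006, 0.9656, 0.2602, -0.072], [0.0, 0.0, 0.0, 1.0]]}
{'time': 0.1, 'joint_positions': [-1.356, 0.333, -0.065, 1.461, 0.022, 1.35, -0.088], 'joint_vel': [0.0, -0.001, -0.001, -0.002, 0.001, 0.0, -0.0], 'joint_torque': [0.001, -62.454, 0.025, -39.072, -0.061, 0.036, 0.0], 'ee_pos': [0.147, 0.607, 0.239], 'eef_rot': [0.083, 0.702, -0.084, 0.702], 'ft_force': [-0.127, -0.228, -0.306], 'torque': [-0.0, -0.027, -0.019], 'width': 0.087}
```

View pics/scene0.png

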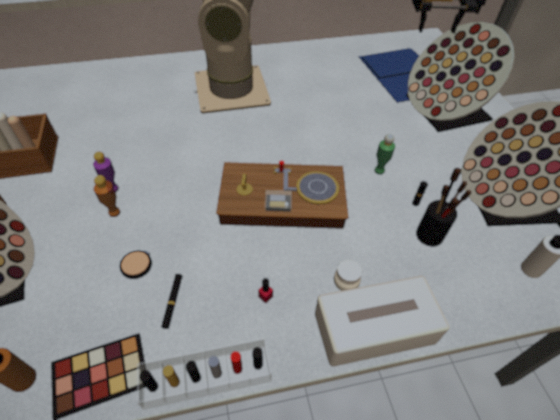

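View pics/top0.png

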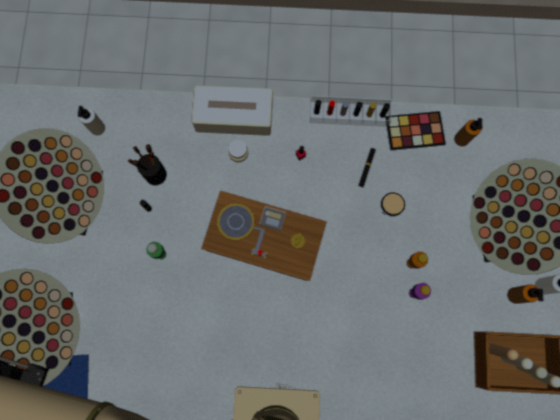

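View pics/wrist0.png

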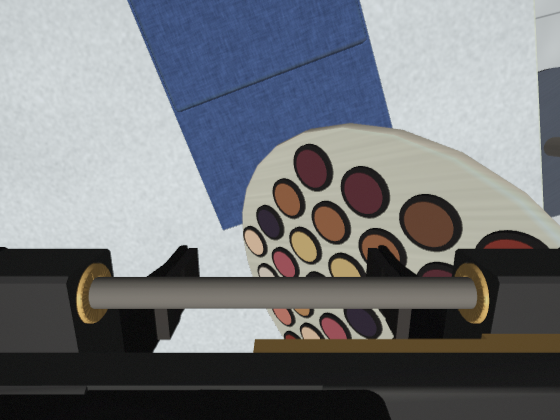

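```bash
cat > look.py <<'E'
from h import *
t=cv2.imread('pics/top0.png');s=cv2.imread('pics/scene0.png')
a=cv2.resize(t[185:285,195:335],None,fx=5,fy=5,interpolation=cv2.INTER_CUBIC)
cv2.imwrite('pics/c1.png',a)
b=cv2.resize(s[150:235,210:355],None,fx=5,fy=5,interpolation=cv2.INTER_CUBIC)
cv2.imwrite('pics/c2.png',b)
c=np.hstack([cv2.resize(t[240:305,395:450],(330,390),interpolation=cv2.INTER_CUBIC),cv2.resize(s[145:225,85:130],(220,390),interpolation=cv2.INTER_CUBIC)])
cv2.imwrite('pics/c3.png',c)
E
python3 look.py
```

```text
(no output)
```

View pics/c1.png

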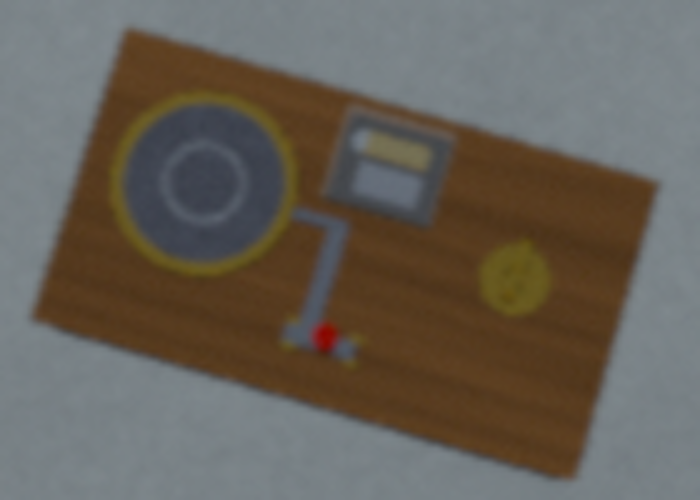

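View pics/c2.png

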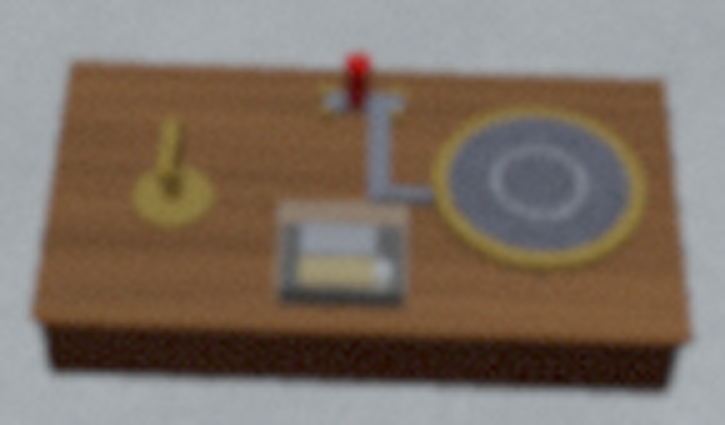

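View pics/c3.png

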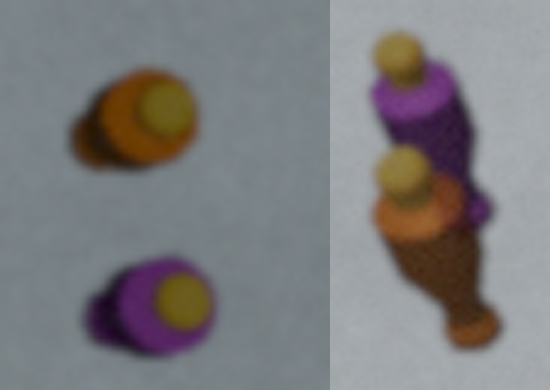

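Candidates: amber with brass ball (top ≈(422,258), scene ≈(100,181)); purple look-alike (top ≈(425,290)); green (top ≈(155,250)); brown pump bottles (top (468,132), (525,294)) are scenery. The amber one, with its brass ball and waisted shape, is the one meant, and the crop confirms it. Next I triangulate.

```bash
cat >> h.py <<'E'
def ray(name,u,v,s=None):
    m=optics.camera_model(name);K=np.array(m['camera_matrix'])
    if name=='wrist':
        from scipy.spatial.transform import Rotation as R
        T=np.eye(4);T[:3,:3]=R.from_quat(s['eef_rot']).as_matrix();T[:3,3]=s['ee_pos'];W=T@np.array(m['tool_from_camera'])
    else: W=np.array(m['world_from_camera'])
    d=W[:3,:3]@np.linalg.inv(K)@[u,v,1];return W[:3,3],d/np.linalg.norm(d)
def plane(o_d,z):
    o,d=o_d;return o+d*(z-o[2])/d[2]
def tri(*rs):
    A=0;b=0
    for o,d in rs:
        P=np.eye(3)-np.outer(d,d);A=A+P;b=b+P@o
    x=np.linalg.solve(A,b);return x,[round(1e3*np.linalg.norm((np.eye(3)-np.outer(d,d))@(x-o)),1) for o,d in rs]
E
cat > m1.py <<'E'
from h import *
T=lambda x,y:ray('top',195+(x+.5)/5-.5,185+(y+.5)/5-.5)
S=lambda x,y:ray('scene',210+(x+.5)/5-.5,150+(y+.5)/5-.5)
for n,a,b in[('platter',(203,182),(539,182)),('knobtop',(325,336),(358,64)),('cornerBackL',(127,30),(688,340)),('cornerBackR',(657,184),(37,318)),('cornFrontL',(35,318),(662,82)),('cornFR',(574,478),(74,65)),('keytop',(524,248),(172,122))]:
    print(n,tri(T(*a),S(*b)))
x=tri(ray('top',422.5,258),ray('scene',99.9,180.9));print('amber ball',x)
print(tri(ray('top',395+184/6,240+300/6),ray('scene',85+(398-330)/4.89,145+57/4.875)))
E
python3 m1.py
```

```text
platter (array([0.55684637, 0.13857374, 0.07824521]), [np.float64(0.3), np.float64(0.3)])
knobtop (array([0.47262315, 0.0659457 , 0.09179882]), [np.float64(0.1), np.float64(0.1)])
cornerBackL (array([0.64754874, 0.18928662, 0.05346238]), [np.float64(0.7), np.float64(0.7)])
cornerBackR (array([ 0.57349081, -0.11360552,  0.05390345]), [np.float64(1.1), np.float64(1.1)])
cornFrontL (array([0.47986789, 0.22963946, 0.05468846]), [np.float64(0.5), np.float64(0.5)])
cornFR (array([ 0.40626041, -0.07336651,  0.05398934]), [np.float64(0.6), np.float64(0.6)])
keytop (array([ 0.52169075, -0.03736163,  0.11991327]), [np.float64(1.3), np.float64(1.3)])
amber ball (array([ 0.47454503, -0.36806562,  0.11556854]), [np.float64(0.6), np.float64(0.6)])
(array([ 0.39031181, -0.37541979,  0.11572098]), [np.float64(0.8), np.float64(0.8)])
```

```bash
cat >> h.py <<'E'
from scipy.spatial.transform import Rotation as R
def delta(x,y,z):
    s=r.read_state();M=R.from_quat(s['eef_rot']).as_matrix()
    print('t',round(s['time'],2),'pos',np.round(s['ee_pos'],4),'F',np.round(s['ft_force'],1),'M',np.round(s['torque'],2),'w',round(s['width'],4),'j',np.round(s['joint_positions'],2))
    print('tool x',np.round(M[:,0],3),'jaw deg',round(np.degrees(np.arctan2(M[1,1],M[0,1])),1))
    print('delta cm',np.round(100*M.T@(np.array([x,y,z])-s['ee_pos']),2))
E
python3 -c "
from h import *
delta(.514,-.037,.24)"
```

```text
t 0.15 pos [0.1471 0.6071 0.2389] F [-0.4 -0.5 -0.5] M [-0.   -0.    0.01] w 0.0872 j [-1.36  0.33 -0.06  1.46  0.02  1.35 -0.09]
tool x [-0.    -0.001 -1.   ] jaw deg 76.4
delta cm [-4.000e-02 -5.396e+01  5.082e+01]
```

```bash
python3 -c "
from h import *
print(tri(ray('top',42,326),ray('scene',461,73)))
print(tri(ray('top',47,185),ray('scene',530,160)))
print(plane(ray('top',80,320),.1),plane(ray('top',150,170),.1), plane(ray('top',155,250),.1))
"
```

```text
(array([0.25916053, 0.62936092, 0.14401987]), [np.float64(24.7), np.float64(24.7)])
(array([0.62086823, 0.65132424, 0.13094554]), [np.float64(1.2), np.float64(1.2)])
[0.26784962 0.52650464 0.1       ] [0.68527171 0.38360557 0.1       ] [0.4621915  0.34792349 0.1       ]
```

```bash
python3 -m inch '[{"translation":[-5,0,0],"spin":0},{"translation":[-5,-1,1],"spin":0},{"translation":[0,-3.5,4.5],"spin":0},{"translation":[0,-3.5,4.5],"spin":0},{"translation":[0,-3.5,5],"spin":0},{"translation":[0,-3.5,5],"spin":0},{"translation":[0,-3.5,5],"spin":0},{"translation":[0,-3.5,5],"spin":0},{"translation":[0,-3.5,5],"spin":0},{"translation":[0,-4.5,4],"spin":0},{"translation":[0,-4.5,4],"spin":0},{"translation":[0,-4.5,3],"spin":0}]' 0; python3 -c "
from h import *
delta(.514,-.037,.24)"
```

```text
time: 1.65
ee_pos: [0.5098, 0.1089, 0.3399]
eef_rot: [0.079, 0.703, -0.083, 0.702]
ft_force: [0.0, 0.6, -0.7]
width: 0.0867
t 1.65 pos [0.5098 0.1089 0.3399] F [ 0.   0.6 -0.7] M [ 0.02 -0.07 -0.02] w 0.0867 j [-0.71  0.06  0.43  1.58 -0.02  1.51  1.07]
tool x [-0.002 -0.005 -1.   ] jaw deg 76.9
delta cm [ 10.06 -14.06   3.73]
```

```bash
python3 -m inch '[{"translation":[2,-4.5,1.2],"spin":0},{"translation":[3,-4.5,1.2],"spin":0},{"translation":[3,-3.5,1],"spin":0},{"translation":[2,-1.6,0.3],"spin":0},{"translation":[0,0,0],"spin":0}]' 0; python3 - <<'E'
from h import *
s,im=snap('wrist','w1.png'); delta(.514,-.037,.24)
E
```

```text
time: 2.28
ee_pos: [0.5132, -0.0473, 0.2376]
eef_rot: [0.082, 0.703, -0.086, 0.702]
ft_force: [-0.1, 0.3, 0.8]
width: 0.0872
t 2.33 pos [ 0.5138 -0.0464  0.2386] F [-0.1 -0.1  0.1] M [0.   0.01 0.02] w 0.0874 j [-0.54  0.08  0.57  1.77 -0.04  1.3   1.38]
tool x [-0.001 -0.005 -1.   ] jaw deg 76.5
delta cm [-0.15  0.91 -0.2 ]
```

View pics/w1.png

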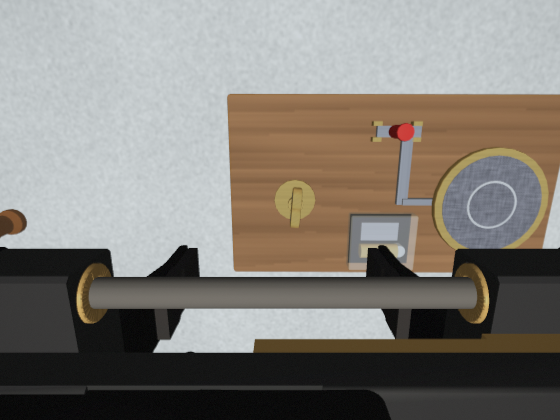

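```bash
python3 - <<'E'
import cv2
im=cv2.imread('pics/w1.png')
cv2.imwrite('pics/w1c.png',cv2.resize(im[170:240,255:335],None,fx=8,fy=8,interpolation=cv2.INTER_CUBIC))
E
```

```text
(no output)
```

View pics/w1c.png

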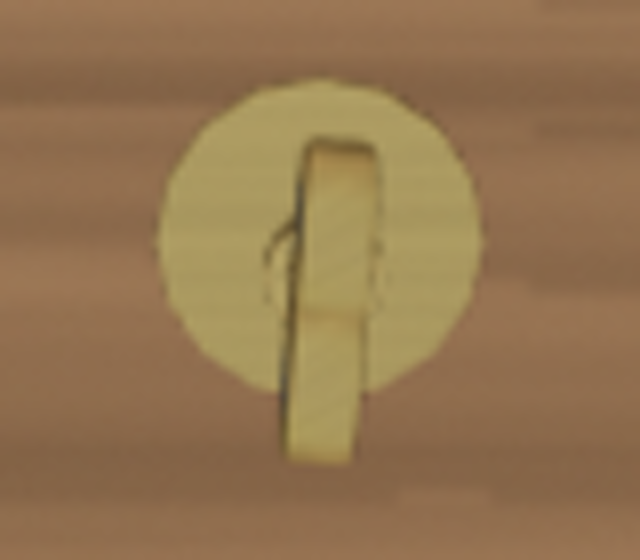

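```bash
python3 - <<'E'
from h import *
s=r.read_state()
P=lambda x,y,z:plane(ray('wrist',255+(x+.5)/8-.5,170+(y+.5)/8-.5,s),z)
print(P(320,240,.063),P(330,315,.1))
a,b=P(342,148,.092),P(320,460,.092);print(a,b,(a+b)/2,np.linalg.norm(a-b),np.degrees(np.arctan2(*(b-a)[1::-1])))
# knob and platter, wrist
print('knob',plane(ray('wrist',405.5,132,s),.096),'plat',plane(ray('wrist',491.5,204.5,s),.08))
for z in (.09,.1,.11):print(z,P(312,345,z))
E
```

```text
[ 0.51612382 -0.03451297  0.063     ] [ 0.51614699 -0.03457479  0.1       ]
[ 0.50012103 -0.02924958  0.092     ] [ 0.53437108 -0.03965454  0.092     ] [ 0.51724606 -0.03445206  0.092     ] 0.03579565683684362 -16.89846536371559
knob [0.47447111 0.06814974 0.096     ] plat [0.55927321 0.14116293 0.08      ]
0.09 [ 0.52160671 -0.03755724  0.09      ]
0.1 [ 0.51896266 -0.03722867  0.1       ]
0.11 [ 0.51631861 -0.0369001   0.11      ]
```

```bash
python3 -c "
from h import *
delta(.5152,-.0355,.094)"
python3 -m inch '[{"translation":[3,0.5,0],"spin":3.4},{"translation":[5,0.5,0],"spin":0},{"translation":[3,0,0],"spin":0},{"translation":[0,0,0],"spin":0}]' 0.42; python3 -c "
from h import *
delta(.5152,-.0355,.094)"
```

```text
t 2.33 pos [ 0.5138 -0.0464  0.2386] F [-0.1 -0.1  0.1] M [0.   0.01 0.02] w 0.0874 j [-0.54  0.08  0.57  1.77 -0.04  1.3   1.38]
tool x [-0.001 -0.005 -1.   ] jaw deg 76.5
delta cm [14.45  1.16 -0.12]
time: 2.82
ee_pos: [0.5204, -0.0305, 0.1307]
eef_rot: [0.102, 0.697, -0.103, 0.702]
ft_force: [0.1, 0.5, -0.2]
width: 0.0557
t 2.83 pos [ 0.5204 -0.0305  0.1307] F [ 0.1  0.5 -0.2] M [-0.01 -0.03 -0.01] w 0.0557 j [-0.53  0.2   0.56  1.9  -0.12  1.07  1.36]
tool x [ 0.007 -0.002 -1.   ] jaw deg 73.4
delta cm [ 3.66 -0.63 -0.38]
```

```bash
python3 -m inch '[{"translation":[2,-0.5,-0.3],"spin":0},{"translation":[1.5,0,0],"spin":0},{"translation":[0,0,0],"spin":0}]' 0.42; python3 -c "
from h import *
snap('wrist','w2.png')
delta(.5152,-.0355,.094)"
```

```text
time: 3.2
ee_pos: [0.5199, -0.0317, 0.0998]
eef_rot: [0.102, 0.695, -0.1, 0.704]
ft_force: [0.9, 0.5, 0.8]
width: 0.0507
t 3.25 pos [ 0.5204 -0.0318  0.1004] F [0.4 0.5 0.3] M [-0.   -0.02  0.01] w 0.0506 j [-0.51  0.24  0.55  1.93 -0.15  0.99  1.39]
tool x [ 0.014  0.    -1.   ] jaw deg 73.6
delta cm [ 0.63 -0.51 -0.4 ]
```

View pics/w2.png

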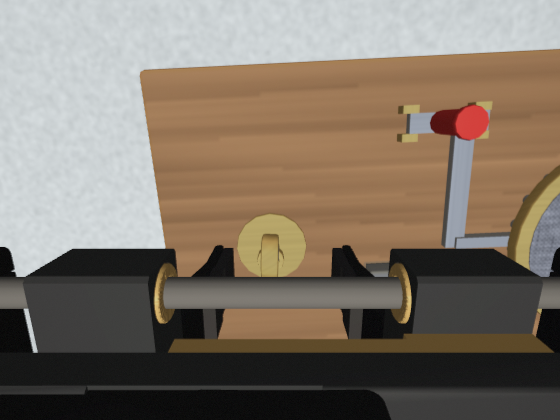

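```bash
python3 -m inch '[{"translation":[0.4,-0.6,-0.4],"spin":0.5},{"translation":[0.2,0,0],"spin":0},{"translation":[0,0,0],"spin":0}]' 0.42; python3 -c "
from h import *
delta(.5152,-.0365,.094)"
```

```text
time: 3.62
ee_pos: [0.5157, -0.0366, 0.0958]
eef_rot: [0.106, 0.694, -0.103, 0.705]
ft_force: [0.2, -0.4, -0.2]
width: 0.0508
t 3.62 pos [ 0.5157 -0.0366  0.0958] F [ 0.2 -0.4 -0.2] M [-0.01 -0.   -0.01] w 0.0508 j [-0.51  0.24  0.55  1.95 -0.15  0.98  1.39]
tool x [ 0.016  0.001 -1.   ] jaw deg 73.0
delta cm [ 0.17 -0.01 -0.05]
```

```bash
python3 -m inch '[{"translation":[0.2,0,0],"spin":0},{"translation":[0,0,0],"spin":0},{"translation":[0,0,0],"spin":0},{"translation":[0,0,0],"spin":0}]' 1 40; python3 -c "
from h import *
delta(.5152,-.0365,.094)"
```

```text
time: 4.12
ee_pos: [0.5159, -0.0365, 0.0938]
eef_rot: [0.106, 0.694, -0.103, 0.705]
ft_force: [0.1, -0.5, -0.7]
width: 0.0182
t 4.12 pos [ 0.5159 -0.0365  0.0938] F [ 0.1 -0.5 -0.7] M [-0.05  0.   -0.06] w 0.0182 j [-0.51  0.24  0.55  1.95 -0.15  0.97  1.39]
tool x [ 0.017  0.001 -1.   ] jaw deg 73.0
delta cm [-0.02 -0.02 -0.07]
```

```bash
python3 -m inch '[{"translation":[0,0,0],"spin":0},{"translation":[0,0,0],"spin":0},{"translation":[0,0,0],"spin":5},{"translation":[0,0,0],"spin":10}]' 1 40; python3 -c "
from h import *
delta(.5152,-.0365,.094)"
```

```text
time: 4.62
ee_pos: [0.5158, -0.0371, 0.0938]
eef_rot: [0.199, 0.674, -0.195, 0.685]
ft_force: [-0.4, -0.5, 0.4]
width: 0.0115
t 4.62 pos [ 0.5158 -0.0371  0.0938] F [-0.4 -0.5  0.4] M [-0.29  0.08  0.09] w 0.0115 j [-0.54  0.24  0.59  1.95 -0.16  0.98  1.13]
tool x [ 0.017  0.001 -1.   ] jaw deg 57.7
delta cm [-0.02  0.02 -0.08]
```

```bash
python3 -m inch '[{"translation":[0,0,0],"spin":0},{"translation":[0,0,0],"spin":10}]' 1 40; python3 -c "
from h import *
delta(.5152,-.0365,.094)"
```

```text
time: 4.88
ee_pos: [0.5157, -0.0371, 0.0938]
eef_rot: [0.257, 0.654, -0.252, 0.665]
ft_force: [0.8, -0.6, 0.5]
width: 0.0119
t 4.88 pos [ 0.5157 -0.0371  0.0938] F [ 0.8 -0.6  0.5] M [-0.31  0.12  0.1 ] w 0.0119 j [-0.57  0.25  0.62  1.95 -0.17  0.98  0.97]
tool x [ 0.016  0.    -1.   ] jaw deg 47.8
delta cm [-0.02  0.01 -0.08]
```

```bash
python3 -m inch '[{"translation":[0,0,0],"spin":10.5},{"translation":[0,0,0],"spin":10.5},{"translation":[0,0,0],"spin":10.5},{"translation":[0,0,0],"spin":10.5},{"translation":[0,0,0],"spin":10.5},{"translation":[0,0,0],"spin":10.5}]' 1 40; python3 -c "
from h import *
snap('wrist','w3.png')
delta(.5152,-.0365,.094)"
```

```text
time: 5.62
ee_pos: [0.5158, -0.0371, 0.0938]
eef_rot: [0.568, 0.424, -0.559, 0.431]
ft_force: [-0.4, -1.4, -0.6]
width: 0.0114
t 5.67 pos [ 0.5158 -0.0371  0.0938] F [ 0.2 -2.   0.2] M [-0.4   0.26  0.07] w 0.0115 j [-0.72  0.28  0.8   1.96 -0.24  0.98 -0.09]
tool x [ 0.016  0.    -1.   ] jaw deg -16.2
delta cm [-0.02 -0.07 -0.04]
```

View pics/w3.png

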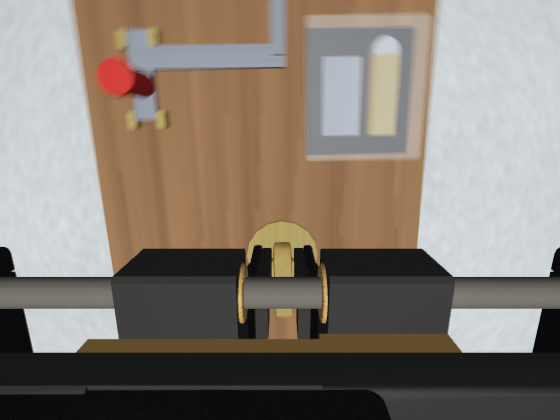

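```bash
python3 -m inch '[{"translation":[0,0,0],"spin":10.5},{"translation":[0,0,0],"spin":10.5},{"translation":[0,0,0],"spin":10.5},{"translation":[0,0,0],"spin":10.5},{"translation":[0,0,0],"spin":10.5},{"translation":[0,0,0],"spin":10.5},{"translation":[0,0,0],"spin":10.5},{"translation":[0,0,0],"spin":10.5},{"translation":[0,0,0],"spin":10.5},{"translation":[0,0,0],"spin":10.5}]' 1 40; python3 -c "
from h import *
delta(.5152,-.0365,.094)"
```

```text
time: 6.92
ee_pos: [0.5158, -0.0372, 0.0938]
eef_rot: [0.688, -0.181, -0.678, -0.184]
ft_force: [-0.8, -2.2, -0.1]
width: 0.0117
t 6.92 pos [ 0.5158 -0.0372  0.0938] F [-0.8 -2.2 -0.1] M [-0.46  0.38  0.08] w 0.0117 j [-1.    0.44  1.18  1.97 -0.48  1.03 -1.69]
tool x [ 0.016  0.    -1.   ] jaw deg -120.0
delta cm [-0.02 -0.03  0.08]
```

```bash
python3 -m inch '[{"translation":[0,0,0],"spin":0},{"translation":[0,0,0],"spin":0},{"translation":[0,0,0],"spin":0},{"translation":[0,0,0],"spin":0},{"translation":[0,0,0],"spin":0}]' 0.37 40; python3 -c "
from h import *
snap('wrist','w4.png')
delta(.5152,-.0365,.094)"
```

```text
time: 7.55
ee_pos: [0.5159, -0.0364, 0.0936]
eef_rot: [0.69, -0.174, -0.68, -0.178]
ft_force: [-0.8, 0.2, -0.6]
width: 0.0512
t 7.6 pos [ 0.5159 -0.0364  0.0936] F [ 0.1 -0.4  0.1] M [-0.02  0.11 -0.05] w 0.0528 j [-1.    0.44  1.18  1.97 -0.48  1.03 -1.67]
tool x [ 0.016  0.001 -1.   ] jaw deg -118.8
delta cm [-0.04  0.04  0.05]
```

View pics/w4.png

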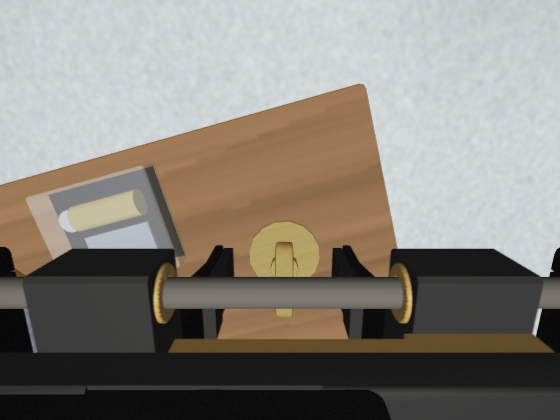

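```bash
python3 -m inch '[{"translation":[0,0,0],"spin":-10.6},{"translation":[0,0,0],"spin":-10.6},{"translation":[0,0,0],"spin":-10.6},{"translation":[0,0,0],"spin":-10.6},{"translation":[0,0,0],"spin":-10.6},{"translation":[0,0,0],"spin":-10.6},{"translation":[0,0,0],"spin":-10.6},{"translation":[0,0,0],"spin":-10.6},{"translation":[0,0,0],"spin":-10.6},{"translation":[0,0,0],"spin":-10.6}]' 0.37 40; python3 -c "
from h import *
delta(.5159,-.0367,.0938)"
```

```text
time: 8.85
ee_pos: [0.5158, -0.0369, 0.0937]
eef_rot: [0.551, 0.445, -0.542, 0.453]
ft_force: [0.4, 0.0, -0.4]
width: 0.0548
t 8.85 pos [ 0.5158 -0.0369  0.0937] F [ 0.4  0.  -0.4] M [-0.08  0.03  0.05] w 0.0548 j [-0.69  0.27  0.77  1.96 -0.23  0.98 -0.01]
tool x [ 0.016  0.    -1.   ] jaw deg -11.1
delta cm [-0.01  0.01 -0.02]
```

Joints return as they came. 72° more.

```bash
python3 -m inch '[{"translation":[0,0,0],"spin":-10.6},{"translation":[0,0,0],"spin":-10.6},{"translation":[0,0,0],"spin":-10.6},{"translation":[0,0,0],"spin":-10.6},{"translation":[0,0,0],"spin":-10.6},{"translation":[0,0,0],"spin":-10.6},{"translation":[0,0,0],"spin":-5},{"translation":[0,0,0],"spin":0}]' 0.37 40; python3 -c "
from h import *
snap('wrist','w5.png')
delta(.5159,-.0367,.0938)"
```

```text
time: 9.85
ee_pos: [0.5156, -0.0378, 0.0937]
eef_rot: [0.193, 0.675, -0.19, 0.686]
ft_force: [0.2, 0.5, -0.0]
width: 0.0547
t 9.9 pos [ 0.5155 -0.0378  0.0937] F [-0.7  0.6 -0.7] M [-0.06  0.03  0.03] w 0.0546 j [-0.52  0.24  0.57  1.95 -0.16  0.98  1.14]
tool x [ 0.016 -0.    -1.   ] jaw deg 58.5
delta cm [-0.01  0.12 -0.03]
```

View pics/w5.png

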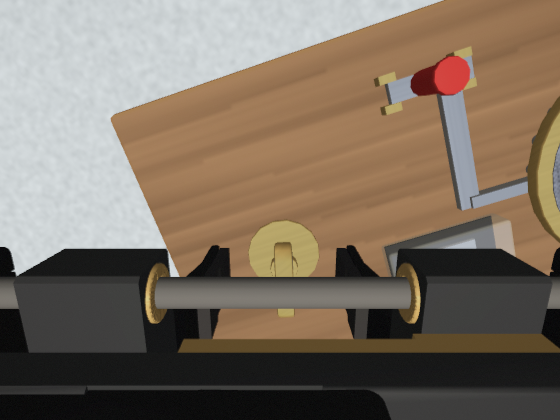

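```bash
python3 -m inch '[{"translation":[0,0.1,0],"spin":0},{"translation":[0,0,0],"spin":0},{"translation":[0,0,0],"spin":0},{"translation":[0,0,0],"spin":0},{"translation":[0,0,0],"spin":0},{"translation":[0,0,0],"spin":0},{"translation":[0,0,0],"spin":10.5},{"translation":[0,0,0],"spin":10.5},{"translation":[0,0,0],"spin":10.5},{"translation":[0,0,0],"spin":10.5},{"translation":[0,0,0],"spin":10.5},{"translation":[0,0,0],"spin":10.5},{"translation":[0,0,0],"spin":10.5},{"translation":[0,0,0],"spin":10.5}]' 1 40; python3 -c "
from h import *
delta(.5159,-.0367,.0938)"
```

```text
time: 11.65
ee_pos: [0.5157, -0.0372, 0.0937]
eef_rot: [0.61, 0.363, -0.601, 0.369]
ft_force: [-0.1, -1.4, -0.9]
width: 0.0117
t 11.65 pos [ 0.5157 -0.0372  0.0937] F [-0.1 -1.4 -0.9] M [-0.26  0.12  0.15] w 0.0117 j [-0.73  0.28  0.82  1.96 -0.25  0.98 -0.28]
tool x [ 0.016 -0.001 -1.   ] jaw deg -27.7
delta cm [-0.01 -0.01 -0.06]
```

```bash
python3 -m inch '[{"translation":[0,0,0],"spin":10.5},{"translation":[0,0,0],"spin":10.5},{"translation":[0,0,0],"spin":10.5}]' 1 40; python3 -m inch '[{"translation":[0,0,0],"spin":10.5}]' 1 40;python3 -c "
from h import *
delta(.5159,-.0367,.0938)";python3 -m inch '[{"translation":[0,0,0],"spin":10.5}]' 1 40;python3 -c "
from h import *
delta(.5159,-.0367,.0938)"
```

```text
time: 12.02
ee_pos: [0.5157, -0.0372, 0.0937]
eef_rot: [0.688, 0.182, -0.678, 0.185]
ft_force: [-0.7, -0.8, -0.5]
width: 0.0117
time: 12.15
ee_pos: [0.5156, -0.0372, 0.0937]
eef_rot: [0.703, 0.117, -0.692, 0.12]
ft_force: [-0.2, -0.3, -1.4]
width: 0.0115
t 12.15 pos [ 0.5156 -0.0372  0.0937] F [-0.2 -0.3 -1.4] M [-0.28  0.14  0.12] w 0.0115 j [-0.85  0.33  0.96  1.96 -0.32  0.99 -0.97]
tool x [ 0.016 -0.001 -1.   ] jaw deg -70.7
delta cm [-0.01 -0.04 -0.04]
time: 12.28
ee_pos: [0.5156, -0.0372, 0.0937]
eef_rot: [0.711, 0.052, -0.7, 0.054]
ft_force: [-0.7, -0.5, -1.8]
width: 0.0117
t 12.28 pos [ 0.5156 -0.0372  0.0937] F [-0.7 -0.5 -1.8] M [-0.25  0.16  0.15] w 0.0117 j [-0.88  0.34  1.    1.96 -0.34  1.   -1.14]
tool x [ 0.016 -0.001 -1.   ] jaw deg -81.4
delta cm [-0.01 -0.04 -0.03]
```

```bash
for i in 1; do python3 -m inch '[{"translation":[0,0,0],"spin":10}]' 1 40; python3 -c "
from h import *
delta(.5159,-.0367,.0938)"; python3 -m inch '[{"translation":[0,0,0],"spin":8}]' 1 40; python3 -c "
from h import *
delta(.5159,-.0367,.0938)";  done
```

```text
time: 12.4
ee_pos: [0.5156, -0.0371, 0.0937]
eef_rot: [0.713, -0.011, -0.701, -0.01]
ft_force: [0.3, -0.8, -2.0]
width: 0.0117
t 12.4 pos [ 0.5156 -0.0371  0.0937] F [ 0.3 -0.8 -2. ] M [-0.26  0.21  0.19] w 0.0117 j [-0.91  0.36  1.04  1.97 -0.37  1.   -1.29]
tool x [ 0.016 -0.001 -1.   ] jaw deg -91.7
delta cm [-0.01 -0.04 -0.03]
time: 12.52
ee_pos: [0.5156, -0.0371, 0.0937]
eef_rot: [0.71, -0.062, -0.699, -0.062]
ft_force: [-0.4, -0.7, -1.9]
width: 0.0114
t 12.53 pos [ 0.5156 -0.0371  0.0937] F [-0.4 -0.7 -1.9] M [-0.3   0.26  0.11] w 0.0114 j [-0.93  0.38  1.08  1.97 -0.39  1.01 -1.42]
tool x [ 0.016 -0.001 -1.   ] jaw deg -100.0
delta cm [-0.01 -0.05 -0.02]
```

```bash
python3 -m inch '[{"translation":[0,0,0],"spin":6}]' 1 40; python3 -c "
from h import *
delta(.5159,-.0367,.0938)"; python3 -m inch '[{"translation":[0,0,0],"spin":6}]' 1 40; python3 -c "
from h import *
delta(.5159,-.0367,.0938)"
```

```text
time: 12.65
ee_pos: [0.5156, -0.0371, 0.0937]
eef_rot: [0.706, -0.1, -0.694, -0.1]
ft_force: [-1.3, -1.2, -0.1]
width: 0.0115
t 12.65 pos [ 0.5156 -0.0371  0.0937] F [-1.3 -1.2 -0.1] M [-0.28  0.27  0.19] w 0.0115 j [-0.95  0.39  1.1   1.97 -0.41  1.01 -1.51]
tool x [ 0.016 -0.002 -1.   ] jaw deg -106.2
delta cm [-0.01 -0.05 -0.02]
time: 12.78
ee_pos: [0.5156, -0.0371, 0.0937]
eef_rot: [0.699, -0.137, -0.688, -0.138]
ft_force: [-0.4, -1.0, -0.1]
width: 0.0113
t 12.78 pos [ 0.5156 -0.0371  0.0937] F [-0.4 -1.  -0.1] M [-0.19  0.3   0.36] w 0.0113 j [-0.96  0.4   1.13  1.97 -0.43  1.02 -1.6 ]
tool x [ 0.016 -0.002 -1.   ] jaw deg -112.4
delta cm [-0.01 -0.05 -0.01]
```

```bash
python3 -m inch '[{"translation":[0,0,0],"spin":4}]' 1 40; python3 -c "
from h import *
delta(.5159,-.0367,.0938)"; python3 -m inch '[{"translation":[0,0,0],"spin":4}]' 1 40; python3 -c "
from h import *
snap('wrist','w6.png')
delta(.5159,-.0367,.0938)"
```

```text
time: 12.9
ee_pos: [0.516, -0.0373, 0.0938]
eef_rot: [0.694, -0.162, -0.682, -0.163]
ft_force: [2.0, -2.1, -3.8]
width: 0.0115
t 12.9 pos [ 0.516  -0.0373  0.0938] F [ 2.  -2.1 -3.8] M [-0.53 -0.28  0.39] w 0.0115 j [-0.98  0.42  1.14  1.97 -0.44  1.02 -1.66]
tool x [ 0.017 -0.003 -1.   ] jaw deg -116.5
delta cm [-0.   -0.04  0.04]
time: 13.02
ee_pos: [0.5159, -0.0372, 0.0937]
eef_rot: [0.688, -0.186, -0.676, -0.187]
ft_force: [-2.6, -0.1, 1.6]
width: 0.0122
t 13.07 pos [ 0.5159 -0.0372  0.0937] F [-2.3 -0.8  2.1] M [-0.09  0.6   0.72] w 0.0124 j [-0.99  0.43  1.16  1.97 -0.46  1.03 -1.73]
tool x [ 0.016 -0.003 -1.   ] jaw deg -120.8
delta cm [-0.01 -0.04  0.03]
```

View pics/w6.png

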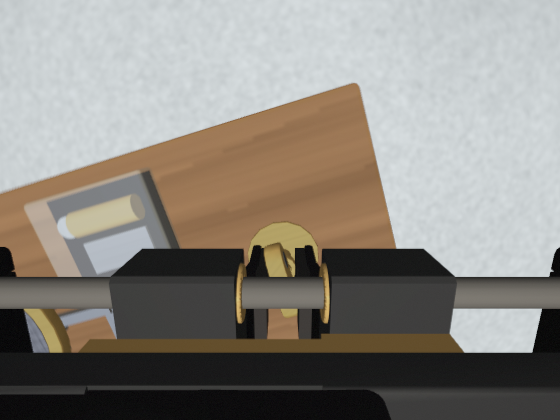

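The moment has risen to 0.72 N m and the key now sits skewed between the pads (w6, around (283,275)), so the hard stop is reached. Next I open the fingers.

```bash
python3 -m inch '[{"translation":[0,0,0],"spin":0},{"translation":[0,0,0],"spin":0},{"translation":[0,0,0],"spin":0},{"translation":[0,0,0],"spin":0}]' 0.37 40; python3 -c "
from h import *
snap('wrist','w7.png')
delta(.4745,-.368,.25)"
```

```text
time: 13.58
ee_pos: [0.5162, -0.0368, 0.0938]
eef_rot: [0.688, -0.186, -0.676, -0.188]
ft_force: [0.2, 0.1, 0.6]
width: 0.0451
t 13.62 pos [ 0.5162 -0.0368  0.0937] F [ 0.8 -0.5 -0.3] M [ 0.06  0.17 -0.05] w 0.0479 j [-0.99  0.43  1.16  1.97 -0.46  1.03 -1.72]
tool x [ 0.017 -0.002 -1.   ] jaw deg -120.6
delta cm [-15.62  30.52 -13.53]
```

View pics/w7.png

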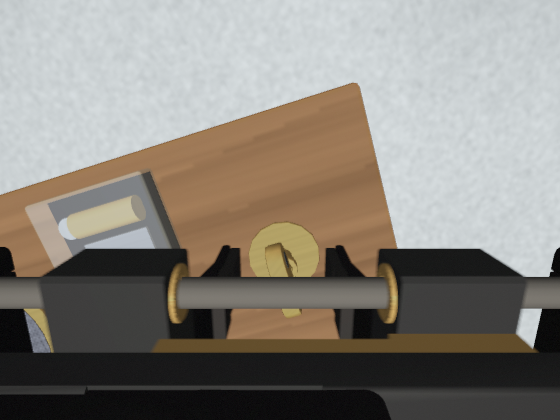

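```bash
python3 -m inch '[{"translation":[-4,0,0],"spin":0},{"translation":[-5,0,0],"spin":0},{"translation":[-4,3,-1],"spin":-5},{"translation":[-2,4,-2],"spin":-10},{"translation":[0,5,-0.5],"spin":-10},{"translation":[0,5,-0.5],"spin":-5},{"translation":[0,5,-0.5],"spin":0}]' 0; python3 -c "
from h import *
delta(.4745,-.368,.25)"
```

```text
time: 14.5
ee_pos: [0.5075, -0.2602, 0.2501]
eef_rot: [0.715, 0.004, -0.699, 0.003]
ft_force: [0.4, 0.3, 0.5]
width: 0.0872
t 14.5 pos [ 0.5075 -0.2602  0.2501] F [0.4 0.3 0.5] M [-0.    0.14 -0.02] w 0.0872 j [-0.54  0.34  1.16  1.66 -0.33  1.34 -0.88]
tool x [ 0.021  0.    -1.   ] jaw deg -89.4
delta cm [-0.07 10.75  3.4 ]
```

```bash
python3 -m inch '[{"translation":[0,4,1.3],"spin":0},{"translation":[0,4,1.3],"spin":0},{"translation":[0,2,0.8],"spin":0},{"translation":[0,0,0],"spin":0}]' 0; python3 -c "
from h import *
snap('wrist','w8.png')
delta(.4745,-.368,.25)"
```

```text
time: 15.0
ee_pos: [0.4712, -0.3682, 0.2487]
eef_rot: [0.714, 0.0, -0.7, 0.002]
ft_force: [-0.5, 0.6, -0.6]
width: 0.0869
t 15.05 pos [ 0.4719 -0.3671  0.2486] F [-0.1  0.6 -0.4] M [-0.01  0.19  0.02] w 0.0872 j [-0.26  0.42  1.12  1.58 -0.4   1.37 -0.66]
tool x [ 0.02  -0.002 -1.   ] jaw deg -89.7
delta cm [-0.13  0.09 -0.26]
```

View pics/w8.png

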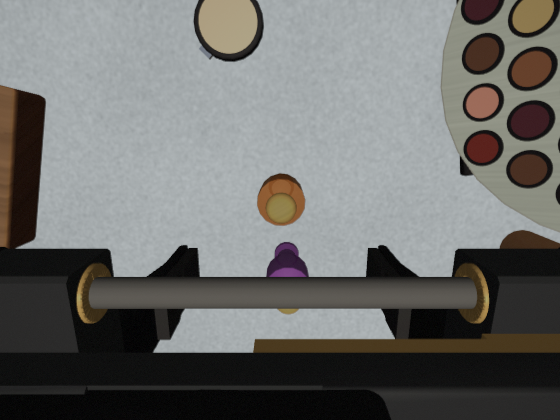

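```bash
python3 - <<'E'
from h import *
s=r.read_state()
w=ray('wrist',281,207,s);print('ball',plane(w,.119),tri(w,ray('top',422.5,258),ray('scene',99.9,180.9)),tri(w,ray('top',422.5,258)))
for z in(.0,.1,.2):print(z,plane(ray('top',470,225),z),plane(ray('wrist',443,80,s),z), plane(ray('top',520,160),z))
im=cv2.imread('pics/w8.png');cv2.imwrite('pics/w8c.png',cv2.resize(im[160:240,240:320],None,fx=7,fy=7,interpolation=cv2.INTER_CUBIC))
E
```

```text
ball [ 0.47721582 -0.36485953  0.119     ] (array([ 0.47560129, -0.36674151,  0.11664593]), [np.float64(2.2), np.float64(2.0), np.float64(0.4)]) (array([ 0.47555112, -0.36648997,  0.11730468]), [np.float64(2.1), np.float64(2.1)])
0.0 [ 0.59480066 -0.53934816  0.        ] [ 0.59414141 -0.54199467  0.        ] [ 0.80098287 -0.69433639  0.        ]
0.1 [ 0.57388141 -0.50308085  0.1       ] [ 0.58016857 -0.4972239   0.1       ] [ 0.76667794 -0.648007    0.1       ]
0.2 [ 0.55296215 -0.46681355  0.2       ] [ 0.56619574 -0.45245312  0.2       ] [ 0.73237301 -0.60167762  0.2       ]
```

View pics/w8c.png

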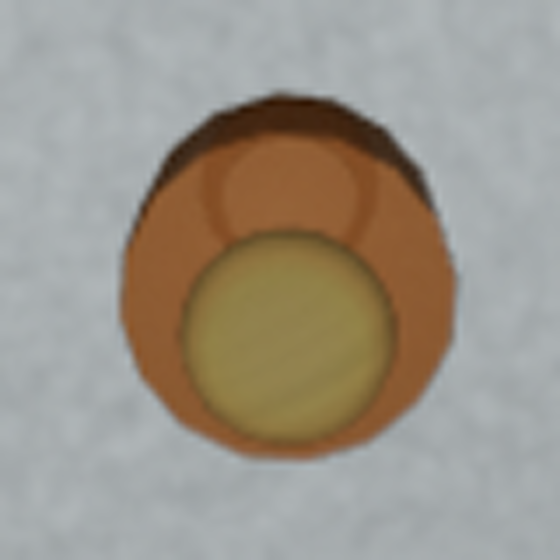

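```bash
python3 -m inch '[{"translation":[3,0,-0.4],"spin":0},{"translation":[3,0,0],"spin":0},{"translation":[1,0,0],"spin":0},{"translation":[0,0,0],"spin":0}]' 0; python3 -c "
from h import *
delta(.476,-.367,.089)"
```

```text
time: 15.55
ee_pos: [0.4818, -0.3617, 0.1778]
eef_rot: [0.715, 0.005, -0.699, 0.005]
ft_force: [-0.4, 0.2, 0.4]
width: 0.087
t 15.55 pos [ 0.4818 -0.3617  0.1778] F [-0.4  0.2  0.4] M [-0.03  0.17  0.  ] w 0.087 j [-0.23  0.49  1.06  1.66 -0.46  1.24 -0.62]
tool x [ 0.022  0.    -1.   ] jaw deg -89.3
delta cm [8.87 0.52 0.79]
```

```bash
python3 -m inch '[{"translation":[0,0.5,0.8],"spin":0},{"translation":[1.5,0.1,0.1],"spin":0},{"translation":[1.5,0.1,0.1],"spin":0},{"translation":[1.5,0.1,0.1],"spin":0},{"translation":[0,0,0],"spin":0}]' 0; python3 -c "
from h import *
delta(.476,-.367,.089)"
```

```text
time: 16.18
ee_pos: [0.4719, -0.3705, 0.1311]
eef_rot: [0.715, 0.004, -0.699, 0.005]
ft_force: [0.9, 0.1, 0.4]
width: 0.0868
t 16.18 pos [ 0.4719 -0.3705  0.1311] F [0.9 0.1 0.4] M [-0.06  0.18 -0.01] w 0.0868 j [-0.18  0.53  1.03  1.72 -0.51  1.16 -0.57]
tool x [ 0.024 -0.001 -1.   ] jaw deg -89.2
delta cm [ 4.22 -0.35 -0.31]
```

```bash
python3 -m inch '[{"translation":[1,-0.3,-0.3],"spin":0},{"translation":[1.2,0,0],"spin":0},{"translation":[1.2,0,0],"spin":0},{"translation":[0.5,0,0],"spin":0},{"translation":[0,0,0],"spin":0}]' 0; python3 -c "
from h import *
snap('wrist','w9.png')
delta(.476,-.367,.089)"
```

```text
time: 16.8
ee_pos: [0.4764, -0.3673, 0.0894]
eef_rot: [0.715, 0.005, -0.699, 0.005]
ft_force: [0.1, -0.1, 0.0]
width: 0.0866
t 16.85 pos [ 0.4765 -0.3674  0.0896] F [-0.1 -0.4  0.2] M [-0.04  0.13 -0.  ] w 0.0871 j [-0.16  0.58  0.98  1.75 -0.56  1.09 -0.55]
tool x [ 0.024 -0.001 -1.   ] jaw deg -89.2
delta cm [ 0.06 -0.04  0.05]
```

View pics/w9.png

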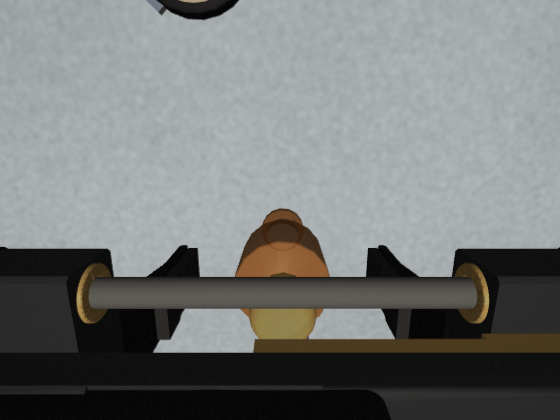

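```bash
python3 -m inch '[{"translation":[0,0,0],"spin":0},{"translation":[0,0,0],"spin":0},{"translation":[0,0,0],"spin":0},{"translation":[0,0,0],"spin":0},{"translation":[0,0,0],"spin":0},{"translation":[0,0,0],"spin":0}]' 1 15; python3 -c "
from h import *
snap('wrist','w10.png')
delta(.476,-.367,.089)"
```

```text
time: 17.6
ee_pos: [0.4769, -0.3677, 0.0907]
eef_rot: [0.716, 0.004, -0.698, 0.005]
ft_force: [-0.4, -0.2, -0.7]
width: 0.0437
t 17.65 pos [ 0.477  -0.3677  0.0908] F [-0.4 -0.   1.3] M [ 0.09  0.16 -0.03] w 0.0434 j [-0.16  0.58  0.98  1.75 -0.56  1.09 -0.55]
tool x [ 0.026 -0.002 -1.   ] jaw deg -89.2
delta cm [ 0.17 -0.07  0.1 ]
```

View pics/w10.png

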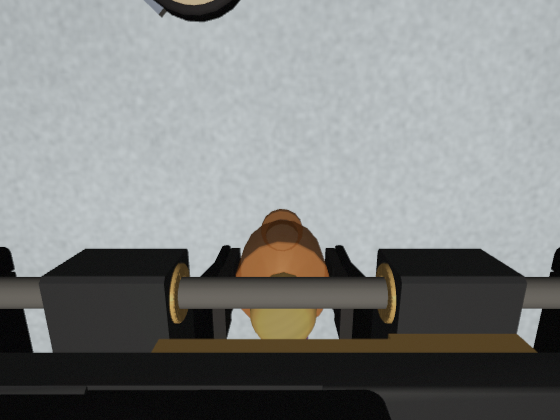

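```bash
python3 -m inch '[{"translation":[0,0,0],"spin":0},{"translation":[-1,0,0],"spin":0},{"translation":[-2,0,0],"spin":0},{"translation":[-3,0,0],"spin":0},{"translation":[-4,0,0],"spin":0},{"translation":[-4,0,0],"spin":0},{"translation":[-2,0,0],"spin":0},{"translation":[0,0,0],"spin":0}]' 1 22; python3 -c "
from h import *
snap('wrist','w11.png');snap('scene','s1.png')
delta(.558,.139,.26)"
```

```text
time: 18.65
ee_pos: [0.4712, -0.3685, 0.2621]
eef_rot: [0.717, 0.003, -0.697, 0.005]
ft_force: [0.4, -0.0, -2.7]
width: 0.0434
t 18.75 pos [ 0.4708 -0.3678  0.26  ] F [-0.3 -0.1 -2.7] M [-0.06  0.14 -0.04] w 0.0432 j [-0.26  0.41  1.13  1.57 -0.39  1.38 -0.66]
tool x [ 0.025 -0.001 -1.   ] jaw deg -89.4
delta cm [  0.15 -50.58  -9.29]
```

View pics/s1.png

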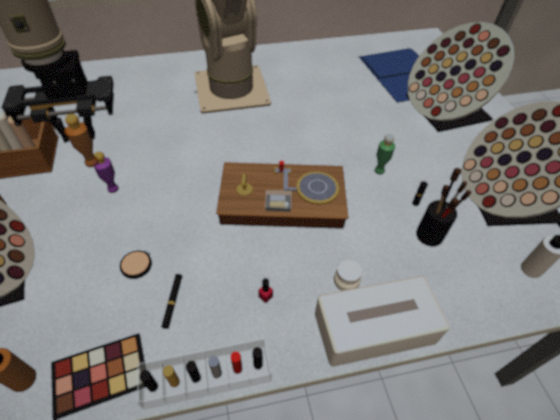

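```bash
python3 -m inch '[{"translation":[0,-1.5,-0.5],"spin":-2},{"translation":[0,-3,-0.8],"spin":-4},{"translation":[0,-4,-0.8],"spin":-5},{"translation":[0,-4,0],"spin":-5},{"translation":[0,-4,0.2],"spin":-5},{"translation":[0,-4,0.8],"spin":-5},{"translation":[0,-4,1.2],"spin":-5},{"translation":[0,-3,1],"spin":-3},{"translation":[0,-2,1],"spin":0},{"translation":[0,0,0],"spin":0}]' 1 22; python3 -c "
from h import *
delta(.558,.139,.26)"
```

```text
time: 20.0
ee_pos: [0.3607, -0.1017, 0.2476]
eef_rot: [0.676, 0.214, -0.67, 0.219]
ft_force: [-0.3, -1.2, -2.7]
width: 0.0432
t 20.0 pos [ 0.3607 -0.1017  0.2476] F [-0.3 -1.2 -2.7] M [-0.17  0.13 -0.01] w 0.0432 j [-0.8  -0.46  0.73  2.08  0.31  1.42 -1.11]
tool x [ 0.009 -0.004 -1.   ] jaw deg -54.3
delta cm [ -1.15  -8.02 -30.08]
```

```bash
python3 -m inch '[{"translation":[0,-0.5,-2],"spin":0},{"translation":[0,-1,-4],"spin":0},{"translation":[0,-1,-4],"spin":0},{"translation":[0,-1,-4],"spin":0},{"translation":[0,-1,-4],"spin":0},{"translation":[0,-1,-4],"spin":0},{"translation":[0,-0.5,-2],"spin":0},{"translation":[0,0,0],"spin":0}]' 1 22; python3 -c "
from h import *
delta(.558,.139,.26)"
```

```text
time: 21.0
ee_pos: [0.5286, 0.0892, 0.2428]
eef_rot: [0.675, 0.21, -0.672, 0.22]
ft_force: [-0.6, -0.0, -3.2]
width: 0.0434
t 21.0 pos [0.5286 0.0892 0.2428] F [-0.6 -0.  -3.2] M [-0.1   0.2  -0.03] w 0.0434 j [-1.    0.15  0.82  1.73 -0.1   1.3  -1.11]
tool x [ 0.008 -0.013 -1.   ] jaw deg -54.6
delta cm [-1.76 -2.32 -5.28]
```

```bash
python3 -m inch '[{"translation":[0,-1.2,-2.6],"spin":0},{"translation":[0,-1.1,-2.6],"spin":0},{"translation":[0,0,0],"spin":0},{"translation":[0,0,0],"spin":0}]' 1 22; python3 -c "
from h import *
delta(.5583,.1388,.19)"
```

```text
time: 21.5
ee_pos: [0.5581, 0.1341, 0.2408]
eef_rot: [0.675, 0.207, -0.674, 0.22]
ft_force: [0.4, -0.7, -2.1]
width: 0.043
t 21.5 pos [0.5581 0.1341 0.2408] F [ 0.4 -0.7 -2.1] M [-0.03  0.14  0.  ] w 0.043 j [-0.99  0.26  0.8   1.64 -0.18  1.32 -1.12]
tool x [ 0.007 -0.018 -1.   ] jaw deg -54.8
delta cm [ 5.07 -0.47 -0.31]
```

```bash
python3 -m inch '[{"translation":[1,-0.4,-0.3],"spin":0},{"translation":[1.5,0,0],"spin":0},{"translation":[1,0,0],"spin":0},{"translation":[0,0,0],"spin":0},{"translation":[0,0,0],"spin":0}]' 1 22; python3 -c "
from h import *
snap('wrist','w12.png');snap('scene','s2.png');snap('top','t2.png')
delta(.5583,.1388,.19)
s=cv2.imread('pics/s2.png');t=cv2.imread('pics/t2.png')
cv2.imwrite('pics/c4.png',np.hstack([cv2.resize(s[110:230,270:370],(400,480),interpolation=cv2.INTER_CUBIC),cv2.resize(t[160:280,180:280],(400,480),interpolation=cv2.INTER_CUBIC)]))"
```

```text
time: 22.12
ee_pos: [0.5575, 0.1363, 0.2027]
eef_rot: [0.674, 0.206, -0.674, 0.219]
ft_force: [0.3, -0.2, -1.6]
width: 0.0436
t 22.27 pos [0.5576 0.1365 0.203 ] F [ 1.2  0.9 -2.7] M [-0.03  0.12  0.04] w 0.0434 j [-0.98  0.3   0.79  1.69 -0.2   1.25 -1.11]
tool x [ 0.006 -0.018 -1.   ] jaw deg -55.0
delta cm [ 1.29 -0.17 -0.19]
```

View pics/c4.png

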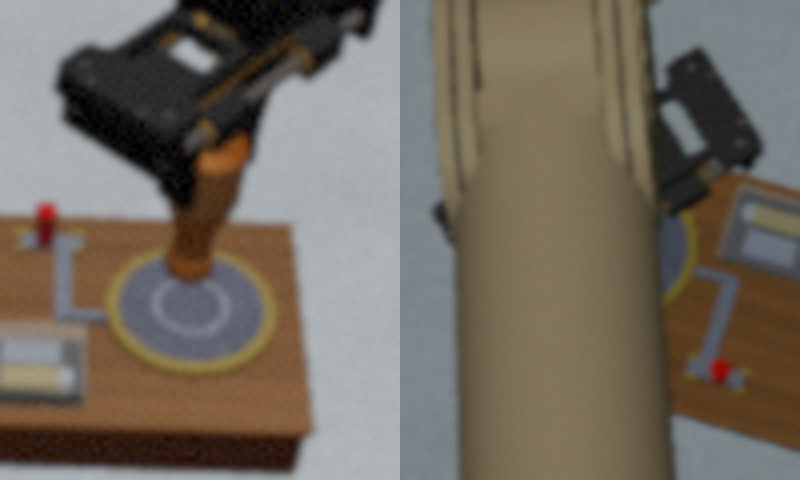

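View pics/w12.png

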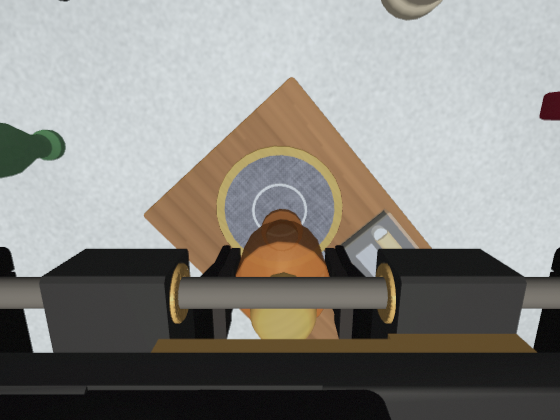

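```bash
python3 - <<'E'
from h import *
s=r.read_state()
C=lambda x,y:ray('scene',270+(x+.5)/4-.5,110+(y+.5)/4-.5)
print('plat scene',plane(C(191,305),.08),plane(C(191,309),.08),'foot',plane(C(190,266),.112))
print('wrist plat',plane(ray('wrist',279.5,208,s),.08),'foot near edge(wrist)',plane(ray('wrist',282,211,s),.116), plane(ray('wrist',282,211,s),.112))
E
```

```text
plat scene [0.55791798 0.13773913 0.08      ] [0.56111052 0.13683158 0.08      ] foot [0.55508014 0.13474276 0.112     ]
wrist plat [0.55979072 0.14008409 0.08      ] foot near edge(wrist) [0.56628529 0.14287272 0.116     ] [0.56546219 0.1422149  0.112     ]
```

```bash
python3 -m inch '[{"translation":[0.3,-0.1,-0.6],"spin":0},{"translation":[0.5,0,0],"spin":0},{"translation":[0.5,0,0],"spin":0},{"translation":[0.3,0,0],"spin":0},{"translation":[0,0,0],"spin":0}]' 1 22; python3 -c "
from h import *
delta(.562,.141,.171)"
```

```text
time: 22.9
ee_pos: [0.5625, 0.141, 0.1859]
eef_rot: [0.675, 0.206, -0.674, 0.219]
ft_force: [0.6, 0.4, -2.4]
width: 0.0437
t 22.9 pos [0.5625 0.141  0.1859] F [ 0.6  0.4 -2.4] M [-0.11  0.11  0.01] w 0.0437 j [-0.97  0.33  0.78  1.69 -0.22  1.22 -1.1 ]
tool x [ 0.006 -0.017 -1.   ] jaw deg -55.0
delta cm [ 1.49 -0.06  0.04]
```

```bash
python3 -m inch '[{"translation":[0.4,0,0],"spin":0},{"translation":[0.4,0,0],"spin":0},{"translation":[0.2,0,0],"spin":0},{"translation":[0,0,0],"spin":0}]' 1 22; python3 -c "
from h import *
delta(.562,.141,.171)
snap('scene','s3.png');s=cv2.imread('pics/s3.png')
cv2.imwrite('pics/c5.png',cv2.resize(s[110:230,270:370],(500,600),interpolation=cv2.INTER_CUBIC))
"
```

```text
time: 23.4
ee_pos: [0.5626, 0.1408, 0.1753]
eef_rot: [0.675, 0.206, -0.674, 0.219]
ft_force: [-0.7, 0.1, -2.8]
width: 0.0435
t 23.4 pos [0.5626 0.1408 0.1753] F [-0.7  0.1 -2.8] M [-0.14  0.2  -0.03] w 0.0435 j [-0.97  0.34  0.78  1.71 -0.23  1.2  -1.1 ]
tool x [ 0.007 -0.017 -1.   ] jaw deg -55.0
delta cm [ 0.43 -0.06  0.04]
```

View pics/c5.png

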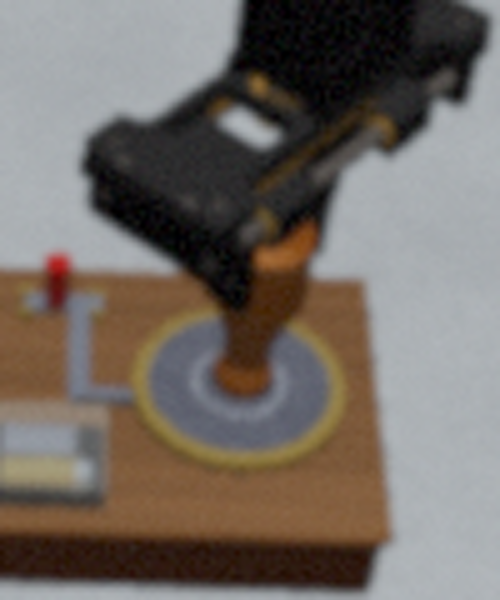

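```bash
python3 -m inch '[{"translation":[0.2,0,0],"spin":0},{"translation":[0.1,0,0],"spin":0}]' 1 22; python3 -m inch '[{"translation":[0.1,0,0],"spin":0}]';python3 -m inch '[{"translation":[0.1,0,0],"spin":0}]'
```

```text
time: 23.7
ee_pos: [0.5628, 0.1408, 0.1725]
eef_rot: [0.675, 0.206, -0.674, 0.219]
ft_force: [-0.5, 0.6, -2.7]
width: 0.0434
time: 23.82
ee_pos: [0.5628, 0.1408, 0.1714]
eef_rot: [0.675, 0.206, -0.674, 0.219]
ft_force: [-0.5, 0.1, -3.4]
width: 0.0439
time: 23.95
ee_pos: [0.5631, 0.1408, 0.1708]
eef_rot: [0.675, 0.206, -0.674, 0.219]
ft_force: [-1.5, 0.1, 6.8]
width: 0.0432
```

```bash
python3 -m inch '[{"translation":[-0.03,0,0],"spin":0},{"translation":[0,0,0],"spin":0}]' 1 3; python3 -m inch '[{"translation":[0,0,0],"spin":0}]' 1 3; python3 -c "
from h import *
delta(.562,.141,.171)
snap('wrist','w13.png')"
```

```text
time: 24.2
ee_pos: [0.5631, 0.1408, 0.1711]
eef_rot: [0.675, 0.206, -0.673, 0.219]
ft_force: [-0.2, -0.1, -2.1]
width: 0.044
time: 24.32
ee_pos: [0.563, 0.1408, 0.171]
eef_rot: [0.675, 0.206, -0.674, 0.219]
ft_force: [-0.2, -0.3, -2.4]
width: 0.0441
t 24.32 pos [0.563  0.1408 0.171 ] F [-0.2 -0.3 -2.4] M [-0.07  0.12 -0.02] w 0.0441 j [-0.97  0.34  0.77  1.71 -0.24  1.19 -1.09]
tool x [ 0.008 -0.017 -1.   ] jaw deg -55.0
delta cm [-0.   -0.08  0.07]
```

View pics/w13.png

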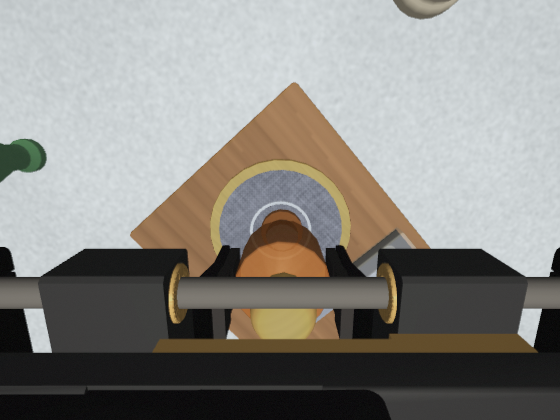

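```bash
python3 -m inch '[{"translation":[0.04,0,0],"spin":0}]' 1 3; python3 -m inch '[{"translation":[0.03,0,0],"spin":0},{"translation":[0,0,0],"spin":0}]' 1 3
```

```text
time: 24.5
ee_pos: [0.5632, 0.1408, 0.1708]
eef_rot: [0.675, 0.206, -0.673, 0.219]
ft_force: [-0.7, 0.4, 2.5]
width: 0.0439
time: 24.75
ee_pos: [0.5634, 0.141, 0.1709]
eef_rot: [0.675, 0.206, -0.673, 0.219]
ft_force: [-0.6, 1.0, -0.4]
width: 0.0437
```

```bash
python3 -m inch '[{"translation":[0,0,0],"spin":0},{"translation":[0,0,0],"spin":0}]' 0.45 3; python3 -m inch '[{"translation":[0,0,0],"spin":0},{"translation":[0,0,0],"spin":0},{"translation":[0,0,0],"spin":0},{"translation":[0,0,0],"spin":0}]' 0 3;python3 -c "
from h import *
delta(.562,.141,.26)
snap('wrist','w14.png');snap('scene','s4.png');s=cv2.imread('pics/s4.png')
cv2.imwrite('pics/c6.png',cv2.resize(s[110:230,270:370],(500,600),interpolation=cv2.INTER_CUBIC))"
```

```text
time: 25.0
ee_pos: [0.5636, 0.1409, 0.171]
eef_rot: [0.676, 0.206, -0.673, 0.219]
ft_force: [-0.2, -0.7, -0.0]
width: 0.0475
time: 25.5
ee_pos: [0.5636, 0.1409, 0.1709]
eef_rot: [0.676, 0.206, -0.673, 0.219]
ft_force: [-0.0, -0.8, -1.0]
width: 0.0798
t 25.5 pos [0.5636 0.1409 0.1709] F [-0.  -0.8 -1. ] M [-0.07  0.13  0.02] w 0.0798 j [-0.97  0.34  0.77  1.71 -0.24  1.19 -1.09]
tool x [ 0.009 -0.016 -1.   ] jaw deg -55.0
delta cm [-8.91  0.06  0.14]
```

View pics/w14.png

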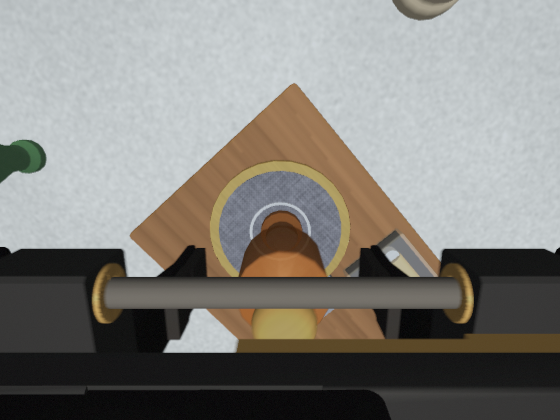

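View pics/c6.png

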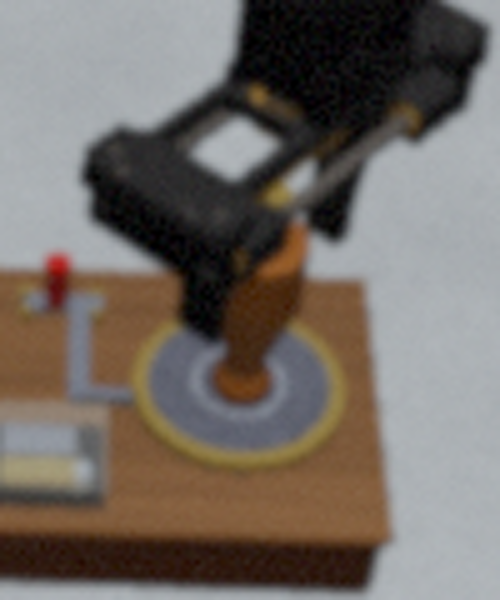

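```bash
python3 -m inch '[{"translation":[-0.5,0,0],"spin":0},{"translation":[-1,0,0],"spin":0},{"translation":[-1.5,0,0],"spin":0},{"translation":[-2,0,0],"spin":0},{"translation":[-2.5,0,0],"spin":0},{"translation":[-3,0,0],"spin":0},{"translation":[-2,0,0],"spin":0},{"translation":[0,0,0],"spin":0}]' 0 20;python3 -c "
from h import *
delta(.46,.09,.28)
snap('wrist','w15.png')"
```

```text
time: 26.6
ee_pos: [0.5631, 0.1425, 0.3066]
eef_rot: [0.677, 0.206, -0.671, 0.219]
ft_force: [0.4, -0.1, 0.3]
width: 0.087
t 26.6 pos [0.5631 0.1425 0.3066] F [ 0.4 -0.1  0.3] M [-0.07  0.15 -0.03] w 0.087 j [-1.01  0.24  0.81  1.52 -0.16  1.44 -1.15]
tool x [ 0.013 -0.014 -1.   ] jaw deg -55.0
delta cm [ 2.6  -1.66 11.46]
```

View pics/w15.png

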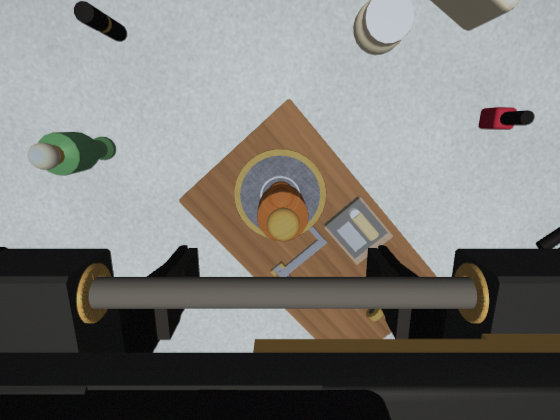

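```bash
python3 -m inch '[{"translation":[0,0,2],"spin":-5},{"translation":[0,0,3],"spin":-10},{"translation":[0,0,3],"spin":-10.5},{"translation":[0,0,0],"spin":-10.5},{"translation":[0,0,0],"spin":-10.5},{"translation":[0,0,0],"spin":-10.5},{"translation":[0,0,0],"spin":-10.5},{"translation":[0,0,0],"spin":-10.5},{"translation":[0,0,0],"spin":-10.5},{"translation":[0,0,0],"spin":-10.5},{"translation":[0,0,0],"spin":-10.5},{"translation":[0,0,0],"spin":-10.5},{"translation":[0,0,0],"spin":-10.5},{"translation":[0,0,0],"spin":-10.5}]' 1 20;python3 -c "
from h import *
delta(.45,.09,.28)"
```

```text
time: 28.4
ee_pos: [0.4965, 0.0852, 0.2947]
eef_rot: [-0.004, 0.708, -0.011, 0.706]
ft_force: [0.0, 0.2, -0.0]
width: 0.0006
t 28.4 pos [0.4965 0.0852 0.2947] F [ 0.   0.2 -0. ] M [ 0.02 -0.    0.04] w 0.0006 j [-1.    0.02  0.75  1.72  0.01  1.42  1.31]
tool x [-0.003 -0.021 -1.   ] jaw deg 89.4
delta cm [ 1.47  0.46 -4.65]
```

```bash
python3 -m inch '[{"translation":[2,0,-2],"spin":-8},{"translation":[2,0,-2],"spin":-3},{"translation":[0,0,0],"spin":0}]' 1 20;python3 -c "
from h import *
delta(.45,.09,.28)
snap('wrist','w16.png')"
```

```text
time: 28.78
ee_pos: [0.4545, 0.0814, 0.2518]
eef_rot: [-0.075, 0.707, 0.059, 0.701]
ft_force: [0.2, -0.3, 1.0]
width: 0.0007
t 28.77 pos [0.4545 0.0814 0.2518] F [ 0.2 -0.3  1. ] M [ 0.05 -0.01 -0.  ] w 0.0007 j [-1.03 -0.08  0.71  1.88  0.08  1.34  1.42]
tool x [-0.005 -0.023 -1.   ] jaw deg 100.9
delta cm [-2.84  0.87 -0.31]
```

View pics/w16.png

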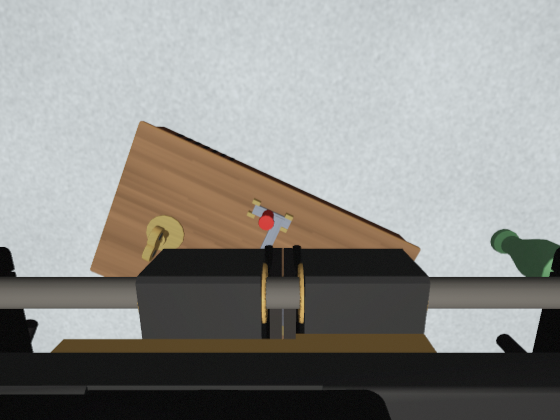

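```bash
python3 -c "
from h import *
s=r.read_state()
print(plane(ray('wrist',266,222,s),.096),tri(ray('wrist',266,222,s),ray('top',195+325.5/5-.5,185+336.5/5-.5)))
delta(.4816,.098,.14)"
```

```text
[0.47443277 0.0676017  0.096     ] (array([0.47097944, 0.06670134, 0.10648332]), [np.float64(1.1), np.float64(1.1)])
t 28.82 pos [0.4555 0.0816 0.2527] F [-0.4 -0.7  0.6] M [0.01 0.   0.02] w 0.0005 j [-1.03 -0.08  0.71  1.87  0.08  1.34  1.42]
tool x [-0.004 -0.023 -1.   ] jaw deg 100.8
delta cm [11.22  1.36  2.96]
```

```bash
python3 -m inch '[{"translation":[1,1.3,2.9],"spin":0},{"translation":[3,0.1,0],"spin":0},{"translation":[3,0,0],"spin":0},{"translation":[3,0,0],"spin":0},{"translation":[0,0,0],"spin":0}]' 1 20;python3 -c "
from h import *
delta(.4816,.098,.12)"
```

```text
time: 29.45
ee_pos: [0.4878, 0.1007, 0.1532]
eef_rot: [-0.073, 0.704, 0.057, 0.705]
ft_force: [-0.0, -0.3, 0.2]
width: 0.0004
t 29.45 pos [0.4878 0.1007 0.1532] F [-0.  -0.3  0.2] M [ 0.04  0.01 -0.01] w 0.0004 j [-1.    0.14  0.75  1.93 -0.08  1.11  1.53]
tool x [ 0.003 -0.022 -1.   ] jaw deg 100.5
delta cm [ 3.33 -0.08 -0.66]
```

```bash
python3 -m inch '[{"translation":[0.5,0,-0.6],"spin":0},{"translation":[1.5,0,0],"spin":0},{"translation":[1,0,0],"spin":0},{"translation":[0,0,0],"spin":0}]' 1 20;python3 -c "
from h import *
delta(.4816,.098,.093)
snap('wrist','w17.png');snap('scene','s5.png');s=cv2.imread('pics/s5.png')
cv2.imwrite('pics/c7.png',cv2.resize(s[110:240,220:360],(646,600),interpolation=cv2.INTER_CUBIC))"
```

```text
time: 29.95
ee_pos: [0.4839, 0.0996, 0.1244]
eef_rot: [-0.072, 0.702, 0.057, 0.706]
ft_force: [-0.1, -0.7, -0.0]
width: 0.0007
t 29.95 pos [0.4839 0.0996 0.1244] F [-0.1 -0.7 -0. ] M [0.1  0.01 0.04] w 0.0007 j [-0.99  0.16  0.75  1.98 -0.1   1.05  1.55]
tool x [ 0.007 -0.02  -1.   ] jaw deg 100.4
delta cm [ 3.14 -0.05 -0.27]
```

View pics/w17.png

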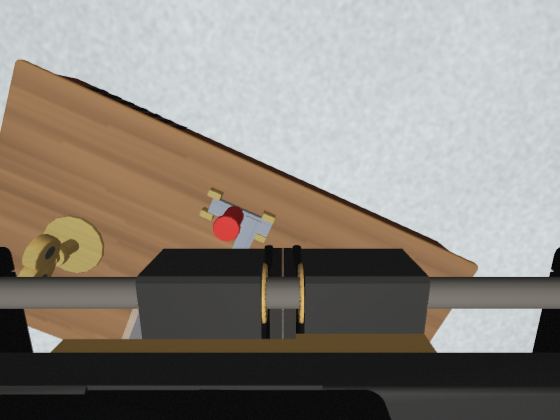

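View pics/c7.png

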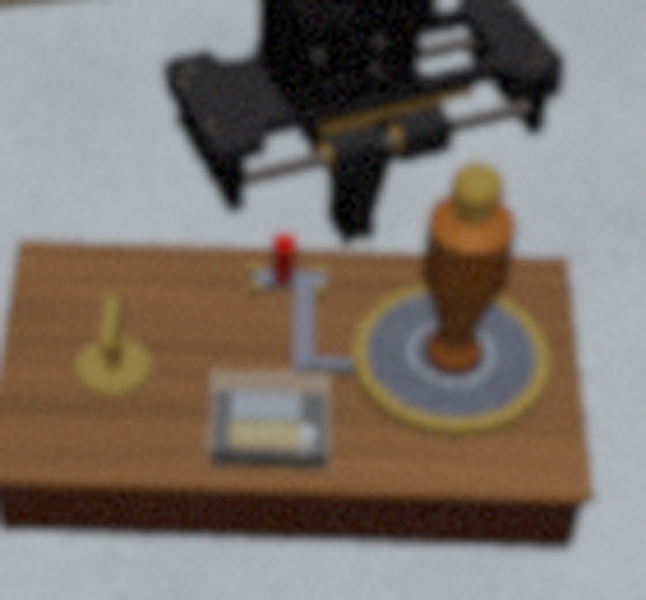

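```bash
python3 -m inch '[{"translation":[0.5,0,-0.3],"spin":0},{"translation":[1.2,0,0],"spin":0},{"translation":[1.0,0,0],"spin":0},{"translation":[0.4,0,0],"spin":0},{"translation":[0,0,0],"spin":0}]' 1 20;python3 -c "
from h import *
delta(.4816,.098,.093)
snap('scene','s6.png');s=cv2.imread('pics/s6.png')
cv2.imwrite('pics/c8.png',cv2.resize(s[110:240,220:360],(646,600),interpolation=cv2.INTER_CUBIC))"
```

```text
time: 30.68
ee_pos: [0.4815, 0.0985, 0.092]
eef_rot: [-0.072, 0.702, 0.057, 0.706]
ft_force: [1.1, 0.4, 1.2]
width: 0.0002
t 30.68 pos [0.4815 0.0985 0.092 ] F [1.1 0.4 1.2] M [0.03 0.03 0.  ] w 0.0002 j [-0.98  0.21  0.74  2.01 -0.15  0.97  1.59]
tool x [ 0.008 -0.02  -1.   ] jaw deg 100.4
delta cm [-0.1  -0.06  0.  ]
```

View pics/c8.png

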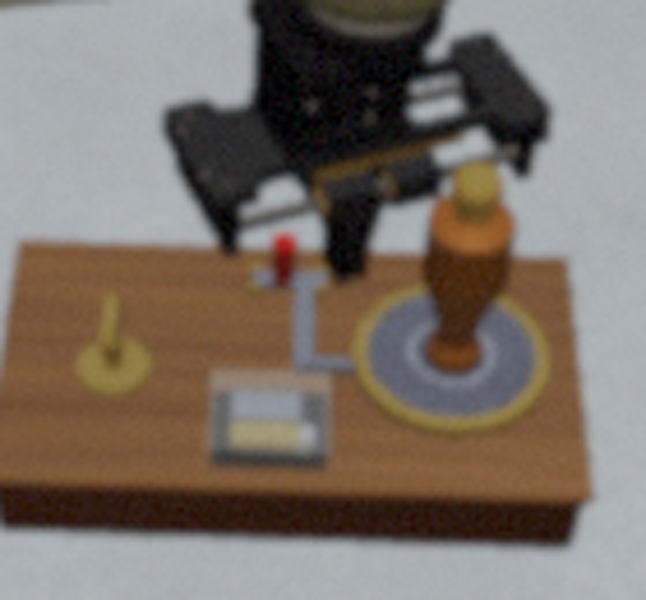

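```bash
python3 -m inch '[{"translation":[0,-0.37,-0.16],"spin":0},{"translation":[0,-0.37,-0.16],"spin":0},{"translation":[0,-0.37,-0.16],"spin":0},{"translation":[0,-0.28,-0.12],"spin":0}]' 1 20;python3 -m inch '[{"translation":[0,-0.28,-0.12],"spin":0}]';python3 -m inch '[{"translation":[0,-0.28,-0.12],"spin":0}]';python3 -c "
from h import *
delta(.4816,.098,.093)"
```

```text
time: 31.22
ee_pos: [0.4785, 0.0829, 0.0931]
eef_rot: [-0.071, 0.701, 0.057, 0.707]
ft_force: [-0.2, 2.2, -0.2]
width: 0.0006
time: 31.35
ee_pos: [0.4778, 0.0801, 0.0933]
eef_rot: [-0.071, 0.701, 0.058, 0.707]
ft_force: [0.2, 1.6, -1.7]
width: 0.0008
time: 31.48
ee_pos: [0.4771, 0.0771, 0.0933]
eef_rot: [-0.071, 0.701, 0.058, 0.707]
ft_force: [-0.5, 1.7, -0.7]
width: 0.0005
t 31.48 pos [0.4771 0.0771 0.0933] F [-0.5  1.7 -0.7] M [ 0.32 -0.   -0.  ] w 0.0005 j [-0.96  0.19  0.75  2.03 -0.13  0.97  1.61]
tool x [ 0.01  -0.018 -1.   ] jaw deg 100.5
delta cm [-0.    1.97  0.82]
```

```bash
A='[{"translation":[0,-0.28,-0.12],"spin":0}]'; python3 -m inch '[{"translation":[0,-0.28,-0.12],"spin":0}]';python3 -m inch '[{"translation":[0,-0.28,-0.12],"spin":0}]';python3 -m inch '[{"translation":[0,-0.2,-0.09],"spin":0}]';python3 -m inch '[{"translation":[0,-0.2,-0.09],"spin":0}]';python3 -m inch '[{"translation":[0,-0.1,-0.05],"spin":0}]'
```

```text
time: 31.6
ee_pos: [0.4763, 0.0741, 0.0933]
eef_rot: [-0.071, 0.701, 0.058, 0.707]
ft_force: [0.0, 1.2, -1.1]
width: 0.0005
time: 31.72
ee_pos: [0.4755, 0.071, 0.0933]
eef_rot: [-0.071, 0.701, 0.058, 0.707]
ft_force: [-0.2, 0.5, -0.9]
width: 0.0002
time: 31.85
ee_pos: [0.4749, 0.0687, 0.0934]
eef_rot: [-0.071, 0.701, 0.058, 0.707]
ft_force: [0.2, 2.0, -0.8]
width: 0.0002
time: 31.98
ee_pos: [0.4746, 0.0672, 0.0935]
eef_rot: [-0.071, 0.701, 0.058, 0.707]
ft_force: [1.9, 9.3, -3.1]
width: 0.0005
time: 32.1
ee_pos: [0.4745, 0.0674, 0.0936]
eef_rot: [-0.071, 0.701, 0.059, 0.708]
ft_force: [1.5, 7.0, -3.3]
width: 0.0005
```

```bash
python3 -m inch '[{"translation":[0,0.4,0.15],"spin":0},{"translation":[0,0.2,0.1],"spin":0},{"translation":[-1.5,0,0],"spin":0},{"translation":[-3,0,0],"spin":0},{"translation":[-4,0,0],"spin":0},{"translation":[-4,0,0],"spin":0},{"translation":[-4,0,-1],"spin":0},{"translation":[-1,-2,-3],"spin":0},{"translation":[0,-4,-1],"spin":0},{"translation":[0,-4,0],"spin":0},{"translation":[0,-4,0],"spin":0},{"translation":[0,0,0],"spin":0}]' 1 20;python3 -c "
from h import *
delta(.4816,.098,.093)
snap('scene','s7.png');snap('top','t7.png')
s=cv2.imread('pics/s7.png');t=cv2.imread('pics/t7.png')
cv2.imwrite('pics/c9.png',np.hstack([cv2.resize(s[110:240,220:360],(400,371),interpolation=cv2.INTER_CUBIC),cv2.resize(t[165:295,195:335],(400,371),interpolation=cv2.INTER_CUBIC)]))"
```

```text
time: 33.6
ee_pos: [0.4491, -0.0811, 0.2858]
eef_rot: [-0.068, 0.698, 0.055, 0.71]
ft_force: [0.2, -0.0, 0.0]
width: 0.0003
t 33.6 pos [ 0.4491 -0.0811  0.2858] F [ 0.2 -0.   0. ] M [ 0.13  0.04 -0.03] w 0.0003 j [-0.95 -0.23  0.9   1.86  0.2   1.41  1.65]
tool x [ 0.019 -0.016 -1.   ] jaw deg 100.0
delta cm [19.05 17.43  6.  ]
```

View pics/c9.png

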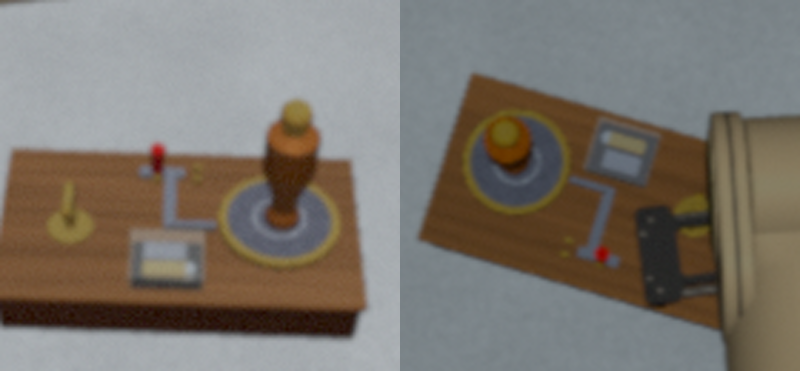

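```bash
python3 - <<'E'
from h import *
s=cv2.imread('pics/s7.png');t=cv2.imread('pics/t7.png')
def red(im,x0,x1,y0,y1):
    h=im[y0:y1,x0:x1].astype(int);m=(h[...,2]>130)&(h[...,1]<60)&(h[...,0]<60);v,u=np.nonzero(m);print(len(u),v.min());return u.mean()+x0,v.mean()+y0
for n in('0','7'):
    a=red(cv2.imread(f'pics/top{n}.png' if n=='0' else 'pics/t7.png'),240,290,235,275)
    b=red(cv2.imread(f'pics/scene{n}.png' if n=='0' else 'pics/s7.png'),255,300,150,180);print(a,b,tri(ray('top',*a),ray('scene',*b)))
E
python3 -m inch '[{"translation":[0,-3,0],"spin":0},{"translation":[0,0,0],"spin":0},{"translation":[0,0,0],"spin":0},{"translation":[0,0,0],"spin":0},{"translation":[0,0,0],"spin":0},{"translation":[0,0,0],"spin":0},{"translation":[0,0,0],"spin":0},{"translation":[0,0,0],"spin":0},{"translation":[0,0,0],"spin":0},{"translation":[0,0,0],"spin":0},{"translation":[0,0,0],"spin":0},{"translation":[0,0,0],"spin":0},{"translation":[0,0,0],"spin":0},{"translation":[0,0,0],"spin":0},{"translation":[0,0,0],"spin":0},{"translation":[0,0,0],"spin":0}]' 
python3 - <<'E'
from h import *
snap('scene','s8.png');snap('top','t8.png')
L=[]
for n in '78':
    s=cv2.imread(f'pics/s{n}.png');t=cv2.imread(f'pics/t{n}.png')
    L.append(np.hstack([cv2.resize(s[145:205,285:350],(390,360),interpolation=cv2.INTER_CUBIC),cv2.resize(t[190:255,200:270],(388,360),interpolation=cv2.INTER_CUBIC)]))
im=np.clip((np.vstack(L).astype(float)-50)*1.6,0,255).astype(np.uint8)
cv2.imwrite('pics/c10.png',cv2.resize(im,None,fx=.82,fy=.82))
E
```

```text
6 16
7 12
(np.float64(259.5), np.float64(252.0)) (np.float64(281.14285714285717), np.float64(162.71428571428572)) (array([0.47223854, 0.0660825 , 0.09031379]), [np.float64(0.3), np.float64(0.3)])
8 17
6 12
(np.float64(265.125), np.float64(253.125)) (np.float64(275.0), np.float64(162.5)) (array([0.46976939, 0.05066059, 0.09160971]), [np.float64(0.3), np.float64(0.3)])
time: 35.7
ee_pos: [0.4542, -0.1024, 0.2862]
eef_rot: [-0.072, 0.698, 0.06, 0.709]
ft_force: [-0.3, 0.3, -0.6]
width: 0.0008
```

View pics/c10.png

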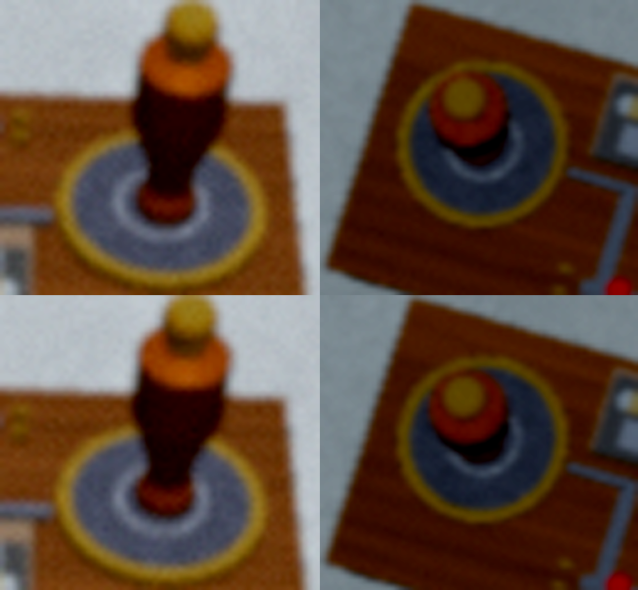

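```bash
python3 -m inch '[{"translation":[0,2,2],"spin":8},{"translation":[0,2,3],"spin":8},{"translation":[0,3,3],"spin":8},{"translation":[0,1,0],"spin":0},{"translation":[0,0,0],"spin":0}]' 
python3 - <<'E'
from h import *
snap('wrist','w18.png');delta(.53,-.02,.28)
E
python3 -m inch '[{"translation":[0,0,0],"spin":0},{"translation":[0,0,0],"spin":0},{"translation":[0,0,0],"spin":0},{"translation":[0,0,0],"spin":0},{"translation":[0,0,0],"spin":0},{"translation":[0,0,0],"spin":0},{"translation":[0,0,0],"spin":0},{"translation":[0,0,0],"spin":0}]' 
python3 - <<'E'
from h import *
snap('wrist','w19.png')
a=cv2.imread('pics/w18.png');b=cv2.imread('pics/w19.png')
E
```

```text
time: 36.42
ee_pos: [0.5369, -0.019, 0.2862]
eef_rot: [0.082, 0.695, -0.091, 0.709]
ft_force: [0.2, -1.1, 0.4]
width: 0.0003
t 36.48 pos [ 0.5367 -0.0191  0.2863] F [-1.1  0.1  1. ] M [ 0.01  0.05 -0.02] w 0.0004 j [-0.96  0.12  1.    1.68 -0.09  1.38  1.37]
tool x [ 0.018 -0.015 -1.   ] jaw deg 76.0
delta cm [ 0.62 -0.24 -0.65]
time: 37.48
ee_pos: [0.5355, -0.0216, 0.2873]
eef_rot: [0.084, 0.695, -0.09, 0.709]
ft_force: [-0.6, -0.7, -1.1]
width: 0.0004
```

View pics/w18.png

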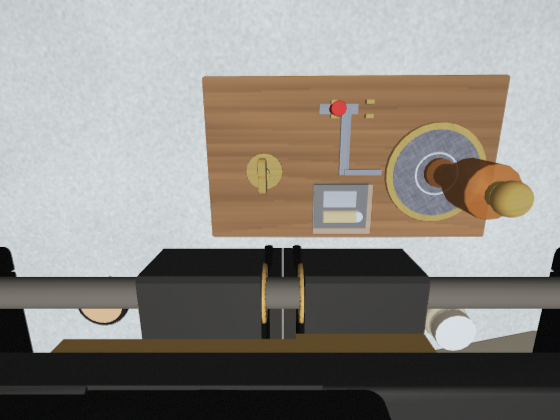

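View pics/w19.png

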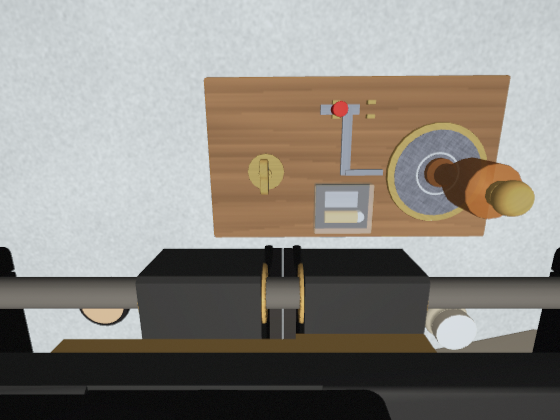

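```bash
python3 - <<'E'
import cv2,numpy as np
a=cv2.imread('pics/w18.png')[115:230,380:495];b=cv2.imread('pics/w19.png')[115:230,382:497]
im=np.hstack([cv2.resize(x,(400,400),interpolation=cv2.INTER_CUBIC) for x in(a,b)]).astype(float)
im=np.clip((im-60)*2.2,0,255).astype(np.uint8);cv2.imwrite('pics/c11.png',im)
E
```

```text
(no output)
```

View pics/c11.png

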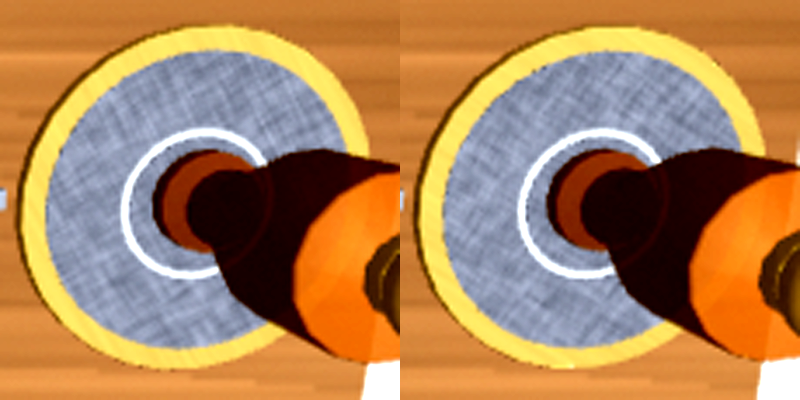

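The weave on the platter has turned between the two views, taken about 1 s apart. The bottle still stands inside the ring and the arm is clear of everything, so I hand in.

```bash
python3 -c "
from bench import close_job
print(close_job())"
```

```text
the job is handed in; nothing more can be done
None
```

The job is done and handed in at about 37.5 s, inside the 72 s limit. The platter is turning with the amber bottle standing on it.

**What I did, in order:**
- **Winding:** I wound the key clockwise in two part turns of about 190° and 165°, opening the fingers before swinging back. I stopped at the hard stop, where the moment rose from about 0.15 to 0.72 N m and the key slipped round in the pads.
- **Bottle:** I set the amber bottle down in the middle of the platter. I landed it gently, cut the grip to 3 N, then let go and checked that it stood by itself.
- **Stop:** Only then I pushed the red knob away from the platter with closed fingers, until the push rose to about 9 N at its end. I then backed off clear of everything.

**Last checks:**
- The two fixed cameras put the knob's slide at 15.6 mm of the 16 mm.
- The bottle is upright, with its foot inside the white ring.
- Two wrist views taken about 1 s apart show the platter's weave turned. I judged that by eye only and did not measure the speed.
- I left the green and purple bottles and the other cosmetics where they were.

**What disagreed:** the wrist camera and the fixed cameras differed by 2 to 3 mm in x and y, so I worked with values in between. Landing the bottle took two tries: the first contact pressed at about 9 N, so I eased off and lowered it again before letting go.

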